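# Turn a coated coupon over in its cradle with a spatula

### The job

Take the spatula from its notched stand, slide its blade gently along the slot beneath the coupon in the cradle's left leaf until you feel it touch the brass backstop, then with a turn of the wrist flip the coupon over onto the right leaf, blue face up. Press on the cradle, its backstop and the coupon with less than 15 N, and touch the coupon with nothing but the spatula. Finally lay the spatula back in both notches of its stand; leave everything else where it is.

Things in the scene. Friction and masses are not known exactly. Their poses are not given: they have to be found in the camera images.
- cradle: white V-shaped turning cradle on an aluminium base, fixed, rigid, 115 x 140 mm, 90 mm high. Origin: on the bench under the valley line; x runs along the valley away from the robot, y left, z up. From the valley line two flat leaves rise outward at 30 degrees: the left, 72 mm wide, to +y, the right, 80 mm wide, to -y; both from x = -55 to +50 mm
- cradle_valley (a point): on the valley line, 50 mm above the cradle's origin; axes as the cradle's. Below, s is the distance up a leaf from the valley line and n the height square to the leaf above its bearing surface (negative: sunk in it)
- slot_mouth (a point): near end (cradle x = -55 mm) of the left leaf's slot, middle of its floor: s = 26, n = -5 mm. The slot runs along x under the coupon, s = 7 to 45 mm, 5 mm deep. At its far end a brass backstop, as wide, rises to n = -1 mm; its face is clamped by hand anywhere from cradle x = +10 to +36 mm (not measured: feel for it; rigid)
- seat_right (a point): where the coupon's centre must come to lie on the right leaf (s = 34 mm, n = +5 mm); axes as the cradle's
- coupon: ceramic test coupon 70 (x) x 60 (y) x 10 (z) mm, 65 to 125 g, white with one blue face. Origin: centre of the blue face; z from blue to white. Starts blue face down on the left leaf, x along the cradle's, near its origin, lower edge 1 mm from the valley. Turned about that edge to some 82 degrees from level it topples by itself onto the right leaf
- coupon_center (a point): centre of the coupon, 5 mm from each face
- spatula: spatula, 120 g: black octagonal handle 20 mm across flats, x = -70 to +45 mm; neck 8 mm thick; flat steel blade 30 mm wide, 3 mm thick, from x = 67 mm; nose 24 mm wide, 2 mm thick, x = 159 to 165 mm. Origin on the handle's axis, x to the tip, z square to the blade. Starts level in the stand, rolled 45 degrees about x (z leans to its right); grip it at the origin from above
- spatula_tip (a point): middle of the blade's front edge, 165 mm along x from the spatula's origin; axes as the spatula's. The left leaf's normal leans right by 30 degrees, so a spatula gripped with the gripper upright in the stand leans it 15 degrees left to enter the slot and about 40 to 45 degrees right to turn the coupon over
- stand: low fixed aluminium stand, base 140 x 60 mm, with two white 90 degree V notches, 10 mm thick, at x = -50 and +34 mm, carrying the spatula's handle; 74 mm of free handle between them. Origin: on the bench under the middle; x along the spatula, away from the robot
- stand_notch (a point): point on the axis of the handle when it lies in the stand, 80 mm above the stand's origin; the spatula's origin rests here
- beaker: bystander: clear glass beaker 52 mm wide, 70 mm tall; origin under its centre
- reagent_bottle: bystander: small bottle with blue cap, 42 mm wide, 85 mm tall; origin under its centre
- timer: bystander: white bench timer 66 x 66 x 18 mm; origin under its centre
- petri_dish: bystander: glass dish 63 mm wide, 14 mm high; origin under its centre
- tape_roll: bystander: small white tape reel 48 mm wide, 14 mm high; origin under its centre
- marker: bystander: grey and black marker lying down, 86 mm long, 12 mm thick; origin under its centre
Mind the look-alikes: they are no part of the job. What is shaped like the coupon but pink or turquoise is not meant.

How it is judged:
By the outcome, as a careful person would: the job done as asked, in the order asked, and still so for the second after the job is handed in, with the robot touching nothing.
It also fails if it takes over 61 s, if anything falls off the work surface, if the arm or the gripper's body presses on something with over 40 N, if the wrist force passes 120 N, or if a joint passes its speed limit or range.

### The arm

A 6-joint arm with a two-finger parallel gripper is mounted at the origin on a cart in front of the work surface, level with it; the furniture and walls round the work are solid. World frame = base frame: x ahead of the robot, y to its left, z up, the work surface at z = 0. Lengths are in m, angles in degrees, forces in N, time in s.
With the tool pointing down it reaches from about 0.4 to 0.825 m from the base axis. Payload 7 kg.
Tool frame: the origin (TCP) lies at the very end of the fingers, on their centre line; the grasp point (between the pads) lies 19 mm behind it; z points along the fingers, y is the line along which they close (so a half turn about z gives the same grasp; the last joint's range is limited). The gripper opens to 88 mm and grips with 3 to 60 N. Pads are 19 mm wide; open, the fingers measure 130 mm over their backs; the gripper's body (78 mm by 193 mm) begins 47 mm behind the grasp point.
Start: joints at [-50.013, 20.546, 0.682, 0, -70.136, -16.507], TCP at [0.269, -0.619, 0.227] pointing down, gripper open.
Joint ranges: [-176.03, 176.03], [-82.01, 121.73], [-58.28, 71.71], [-173.87, 95.51], [-174.79, -0.11], [-173.66, 173.66]. Speed limits (degrees/s): [136.94, 136.94, 172.46, 180, 180, 180].

### API

Orientations are given as [roll, pitch, yaw] about the fixed x, y, z axes, in that order (R = Rz(yaw) Ry(pitch) Rx(roll)).
In Python, from plant import r gives the robot as it stands. The module is installed in compiled form; this text tells all that it offers.
- The arm moves only by the tool jog_arm, never from a script. Its arguments are lists of equal length, an entry for each row: "travel": the shift along the tool's x, y, z each as a share of 50 cm, from -1 to 1, a list of three; "dr": the turn, a rotation vector about the tool's x, y, z each as a share of 360 degrees, from -1 to 1, a list of three; "claw": the opening, from 0 (shut) to 1 (fully open). A call has exactly 10 rows; each row is the pose to reach, as a shift and turn from the pose commanded when the call began, along the tool's axes at that moment, turning the shorter way round; what a row does not reach only later rows make up. A row lasts 1/8 s, in which the tool goes at most 62.5 mm and 10.7 degrees, less where a joint would pass 70% of its speed; a pose out of reach is approached as far as the arm can. A call with a number of a shift or a turn outside -1 to 1 is refused whole. A call with a gripper value outside its range is refused whole. The fingers move at their own pace and stop on an object; "newtons" is the grip in N (left out, the last holds). Time passes only in rows, so rows that repeat a pose let the fingers close, or fill a call up. It gives the time, the measured TCP pose, the force, the opening and the grip force at its end, in the units of the state.
- r.get_state(): the state, without advancing time (a new reading comes with each control period).
- r.capture(name): name is "side" or "top" or "wrist"; returns a dict with "pixels" (384x512x3 uint8, red, green, blue), "range_z" (384x512 float32, m along the optical axis (not along the pixel's ray), 0 where there is no reading), "fx", "fy", "cx", "cy" (pixels), "position" and "attitude" of the camera in the world; the wrist camera has in their place "hand_eye" (4x4, takes a point from camera to tool coordinates, whose origin is the TCP and whose axes are the flange's). Camera axes: x right, y up, looking along -z (the intrinsics and any distortion apply to the point x, -y, -z); pixel columns grow to the right and rows downward; lengths in m; the calibration is good to about 2 mm. A picture is of the moment at which its call begins: read the wrist's pose just before it.
- r.close_job(): hands the job in; it is judged then, once.
Trained networks look in the newest picture that a camera, given by its name, has taken for a name from the list of things; names that differ only in an ending like _2 or _b are one class to them, and where a whole thing is asked for, a point or a joint stands for the part that bears it (a point fixed in the world has none). Each returns a list of dicts, best first, with "conf" (0 to 1); they miss things now and then, are a little off and sometimes report something else, mostly with a low value. They report only what shows in the picture. A call takes as long as a camera call. They do not tell look-alikes from the thing itself.
- r.boxes_of(name, camera): "extent" ([left, top, right, bottom] in pixels, round what is visible of it).
- r.regions_of(name, camera): "pixels" (384x512 bool, what is visible of it) and "extent" ([left, top, right, bottom] in pixels, round what is visible of it).
- r.tip_of(name, camera): "at" ([column, row] in pixels: a listed point, or the origin of a listed thing).
The state is a dict: "time_s": time; "joints": joint angles; "qd": joint speeds; "joint_torque": joint torques, N m; "tcp_pos": TCP position; "eef_rot": TCP orientation; "contact_force": force on the tool from outside, world axes, zero at the start; "moment": the same for the moment, N m; "gripper_width": finger opening in m; "gripper_force": force on a finger pad.
Only numpy, scipy, OpenCV 4.12 (cv2) and the standard library are available. Lean on these libraries where they do the work, as an engineer would, in place of code of your own. Each camera call takes 0.05 s, during which the arm holds its last target. There are 200 camera calls.

## Working session

There is one attempt and no reset: what is moved stays moved. The work goes in short steps, Python scripts to look and compute and a tool call to move; the robot and the scene stay as the last step left them, time stands still between calls to the robot, and variables do not carry over. Pictures are saved under pics/ and viewed, at most 10 in all, crops included, and the job is handed in when it is done.

Besides the shell and the picture viewer there is one more tool, called after "Call:" as a command line: name --argument value ..., lists and objects as JSON in quotes. jog_arm: Moves the arm, as the interface text tells. Its arguments: {"type":"object","properties":{"travel":{"type":"array"},"dr":{"type":"array"},"claw":{"type":"array"},"newtons":{"type":"number"}},"required":["travel","dr","claw"]}

```bash
mkdir -p pics
cat > h.py <<'E'
import numpy as np, cv2, pickle
from scipy.spatial.transform import Rotation as R
from plant import r
def save(c,n,box=None,s=1):
    p=c["pixels"][:,:,::-1]
    if box: p=p[box[1]:box[3],box[0]:box[2]]
    cv2.imwrite("pics/"+n,cv2.resize(np.ascontiguousarray(p),None,fx=s,fy=s,interpolation=cv2.INTER_CUBIC))
E
python3 - <<'E'
from h import *
D={}
for n in("side","top"):
    c=r.capture(n); save(c,n+"0.png",s=1.5); D[n]=c
    print(n,{k:v for k,v in c.items() if k not in("pixels","range_z")})
    for o in("cradle","slot_mouth","cradle_valley","seat_right","coupon","coupon_center","spatula","spatula_tip","stand","stand_notch"):
        print(o,[(np.round(d["at"],1),round(d["conf"],2)) for d in r.tip_of(o,n)[:3]],[(np.round(d["extent"]),round(d["conf"],2)) for d in r.boxes_of(o,n)[:3]])
pickle.dump(D,open("d0.pkl","wb"))
print(r.get_state())
E
```

```text
side {'fx': 444.286586202083, 'fy': 444.286586202083, 'cx': 256.892198203024, 'cy': 190.3710301411755, 'position': array([1.0627493 , 0.64132259, 1.3953555 ]), 'attitude': array([ 32.89188337,  -0.74636656, 145.73899985])}
cradle [(array([254.3, 224.6]), 0.96), (array([238. , 129.5]), 0.67), (array([248.5, 211. ]), 0.62)] [(array([230., 193., 275., 246.]), 0.59)]
slot_mouth [(array([266.8, 214.9]), 0.59), (array([185.6, 132.7]), 0.22)] [(array([228., 193., 274., 244.]), 0.97)]
cradle_valley [(array([251.4, 219.7]), 0.84), (array([202.6, 149.9]), 0.5)] [(array([229., 193., 277., 244.]), 0.74)]
seat_right [(array([247.3, 211.3]), 0.86)] [(array([231., 190., 279., 248.]), 0.95)]
coupon [(array([313.7, 199.5]), 0.86), (array([322.4, 304. ]), 0.86), (array([243. , 179.4]), 0.78)] [(array([233., 171., 257., 190.]), 0.8), (array([243., 213., 267., 230.]), 0.79), (array([301., 193., 323., 209.]), 0.79)]
coupon_center [(array([257.8, 223.1]), 0.78), (array([310.7, 197.7]), 0.77), (array([323.7, 305.2]), 0.71)] [(array([309., 293., 338., 319.]), 0.97), (array([249., 215., 268., 228.]), 0.79), 
[... 1749 characters left out ...]
0.53)] []
{'time_s': 2.1, 'joints': array([-5.00139457e+01,  2.05478016e+01,  6.80411139e-01, -1.35444971e-03,
       -7.01366802e+01, -1.65059830e+01]), 'qd': array([ 0.02016316,  0.01887049, -0.01108501, -0.02610676, -0.01016614,
       -0.00972498]), 'joint_torque': array([-1.00721423e-03, -5.82376027e+01,  2.93291259e+01,  7.00266302e+00,
        1.23731419e-02, -5.30064551e-05]), 'tcp_pos': array([ 0.26889798, -0.61907993,  0.22652892]), 'eef_rot': array([ 1.79995735e+02,  6.48054238e-05, -1.56520389e+02]), 'contact_force': array([-0.36652373,  0.69937202, -0.16804438]), 'moment': array([ 0.00532184, -0.00556877,  0.01370636]), 'gripper_force': 0.0, 'gripper_width': 0.08748261976118352}
```

View pics.

View pics/side0.png

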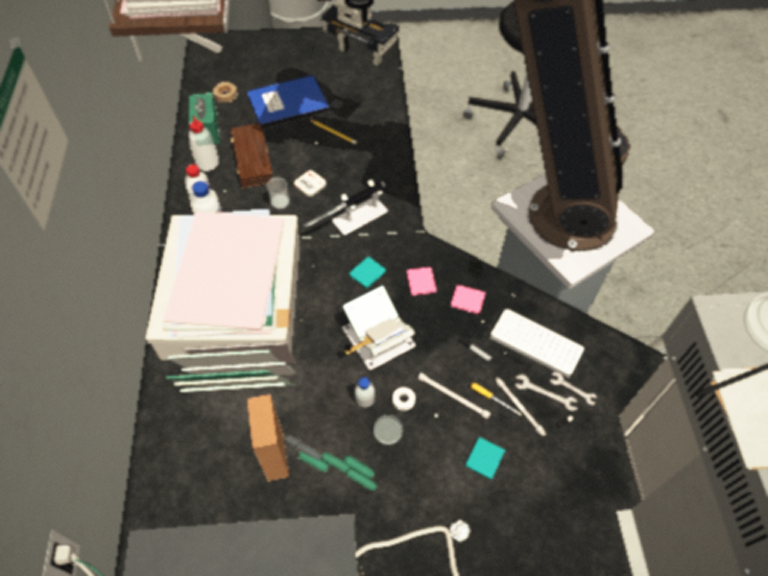

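View pics/top0.png

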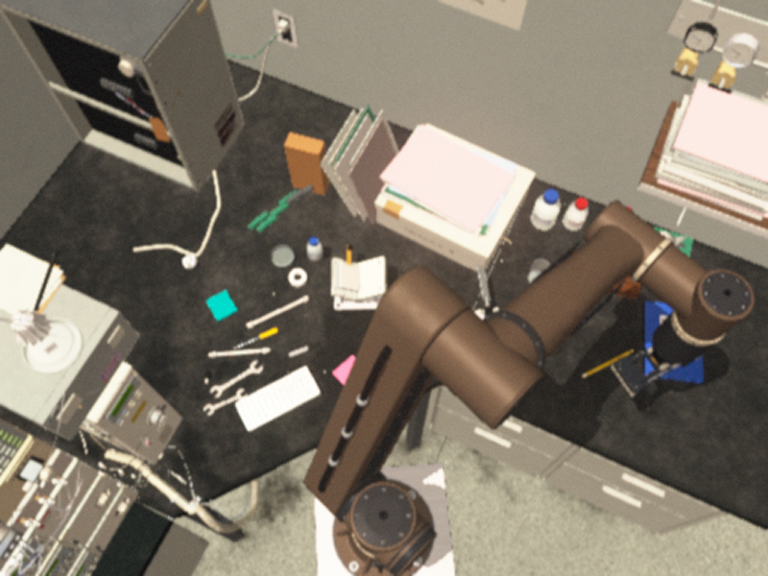

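```bash
cat >> h.py <<'E'
def pose(c):
    if "position" in c: return np.array(c["position"]), R.from_euler("xyz",c["attitude"],degrees=True).as_matrix()
    T=c["tool"]@np.array(c["hand_eye"]); return T[:3,3],T[:3,:3]
def cloud(c):
    v,u=np.mgrid[0:384,0:512].astype(float); z=c["range_z"]
    P=np.stack([(u-c["cx"])/c["fx"]*z,-(v-c["cy"])/c["fy"]*z,-z],-1)
    p,M=pose(c); W=P@M.T+p; W[z==0]=np.nan; return W
def wrist():
    s=r.get_state(); c=r.capture("wrist"); T=np.eye(4); T[:3,3]=s["tcp_pos"]
    T[:3,:3]=R.from_euler("xyz",s["eef_rot"],degrees=True).as_matrix(); c["tool"]=T; return c
def proj(c,X):
    p,M=pose(c); q=(np.atleast_2d(X)-p)@M; return np.stack([c["cx"]+c["fx"]*q[:,0]/-q[:,2],c["cy"]-c["fy"]*q[:,1]/-q[:,2]],1)
E
python3 - <<'E'
from h import *
D=pickle.load(open("d0.pkl","rb"))
s=D["side"]; W=cloud(s)
for n,(u,v) in dict(cradle=(254,225),coupon=(258,223),notch=(239,128),nf=(230,143),hb=(249,123),mid=(240,132),tip=(203,149),leafR=(247,204),table=(300,240),orangepen=(236,231)).items(): print(n,W[v,u].round(4))
t=D["top"]; W=cloud(t)
for n,(u,v) in dict(coupon=(231,186),leafR=(248,183),base=(245,204),tip=(321,178)).items(): print("top",n,W[v,u].round(4))
c=wrist(); print({k:v for k,v in c.items() if k not in("pixels","range_z")})
save(s,"crop.png",(190,105,290,255),4)
E
```

```text
cradle [0.6574 0.0593 0.0856]
coupon [0.6443 0.0637 0.0928]
notch [ 0.4673 -0.3252  0.0846]
nf [ 0.5157 -0.3174  0.0343]
hb [ 0.426  -0.3176  0.0947]
mid [ 0.476  -0.3048  0.0866]
tip [ 0.6306 -0.3235  0.0709]
leafR [ 0.6267 -0.0294  0.071 ]
table [0.5317 0.161  0.0027]
orangepen [0.7145 0.036  0.0664]
top coupon [0.6255 0.0434 0.0842]
top leafR [ 0.6415 -0.0247  0.067 ]
top base [ 0.5766 -0.0069  0.0085]
top tip [ 0.6328 -0.3159  0.0818]
{'fx': 286.6030295090034, 'fy': 286.6030295090034, 'cx': 258.1773351063451, 'cy': 188.91181888837102, 'hand_eye': array([[-3.00708742e-04,  9.56545941e-01,  2.91581501e-01,
         7.87754839e-02],
       [ 9.99999437e-01,  5.84262042e-04, -8.85395371e-04,
         1.14466477e-03],
       [-1.01728135e-03,  2.91581071e-01, -9.56545579e-01,
        -1.57925071e-01],
       [ 0.00000000e+00,  0.00000000e+00,  0.00000000e+00,
         1.00000000e+00]]), 'tool': array([[-9.17201913e-01, -3.98422703e-01, -2.86192132e-05,
         2.68897984e-01],
       [-3.98422704e-01,  9.17201910e-01,  6.87226526e-05,
        -6.19079927e-01],
       [-1.13106802e-06,  7.44350927e-05, -9.99999997e-01,
         2.26528922e-01],
       [ 0.00000000e+00,  0.00000000e+00,  0.00000000e+00,
         1.00000000e+00]])}
```

View pics/crop.png

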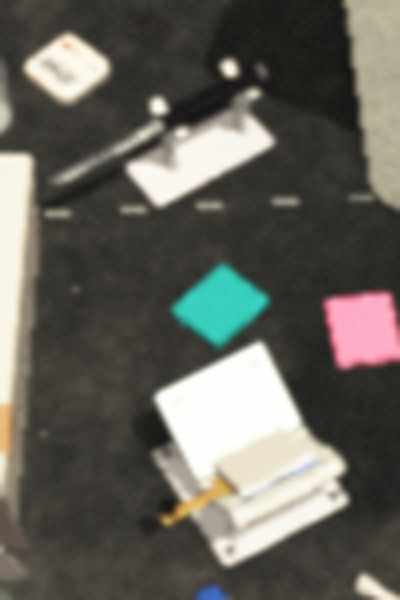

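```bash
cat >> h.py <<'E'
import json,os
def rot(e): return R.from_euler("xyz",e,degrees=True)
def cmd():
    if os.path.exists("cmd.json"):
        d=json.load(open("cmd.json")); return np.array(d[0]),R.from_quat(d[1])
    s=r.get_state(); return np.array(s["tcp_pos"]),rot(s["eef_rot"])
def plan(targets):
    "targets: list of (pos, Rotation); prints rows, saves last as the commanded pose"
    p,q=cmd(); T=[];D=[]
    for P,Q in targets:
        T.append(np.round(q.inv().apply(np.array(P)-p)/0.5,4).tolist()); D.append(np.round((q.inv()*Q).as_rotvec(degrees=True)/360,4).tolist())
    for t,d in zip(T,D): print(t,d)
    json.dump([(p+q.apply(np.array(T[-1])*.5)).tolist(),(q*R.from_rotvec(np.array(D[-1])*360,degrees=True)).as_quat().tolist()],open("cmd.json","w"))
E
python3 - <<'E'
from h import *
plan([([.467,-.32,.25],rot([180,0,180]))])
E
```

```text
[-0.6017, 0.3908, -0.0469] [0.0, 0.0, 0.0652]
```

Call:
jog_arm --travel '[[-0.6017,0.3908,-0.0469],[-0.6017,0.3908,-0.0469],[-0.6017,0.3908,-0.0469],[-0.6017,0.3908,-0.0469],[-0.6017,0.3908,-0.0469],[-0.6017,0.3908,-0.0469],[-0.6017,0.3908,-0.0469],[-0.6017,0.3908,-0.0469],[-0.6017,0.3908,-0.0469],[-0.6017,0.3908,-0.0469]]' --dr '[[0,0,0.0652],[0,0,0.0652],[0,0,0.0652],[0,0,0.0652],[0,0,0.0652],[0,0,0.0652],[0,0,0.0652],[0,0,0.0652],[0,0,0.0652],[0,0,0.0652]]' --claw '[1,1,1,1,1,1,1,1,1,1]'

```text
time_s: 3.4
tcp_pos: [0.4664, -0.3209, 0.2499]
eef_rot: [180.0, -0.0, 179.9]
contact_force: [-0.0, -0.5, -0.2]
gripper_width: 0.0875
gripper_force: 0.0
```

Run:
```python
from h import *
c=wrist(); W=cloud(c); pickle.dump(c,open("w1.pkl","wb")); save(c,"w1.png",s=1.5)
print(r.get_state()["tcp_pos"],r.get_state()["eef_rot"])
for o in("spatula","spatula_tip","stand_notch","stand"):
    print(o,[(np.round(d["at"],1),round(d["conf"],2)) for d in r.tip_of(o,"wrist")[:3]])
```

```text
[ 0.46641417 -0.32077538  0.2498715 ] [ 1.79996230e+02 -1.71648545e-02  1.79920572e+02]
spatula [(array([257.7, 180.2]), 0.64)]
spatula_tip [(array([264.9, 295.6]), 0.75)]
stand_notch [(array([268.5, 295.2]), 0.6)]
stand [(array([261.6, 162.3]), 0.76)]
```

View pics/w1.png

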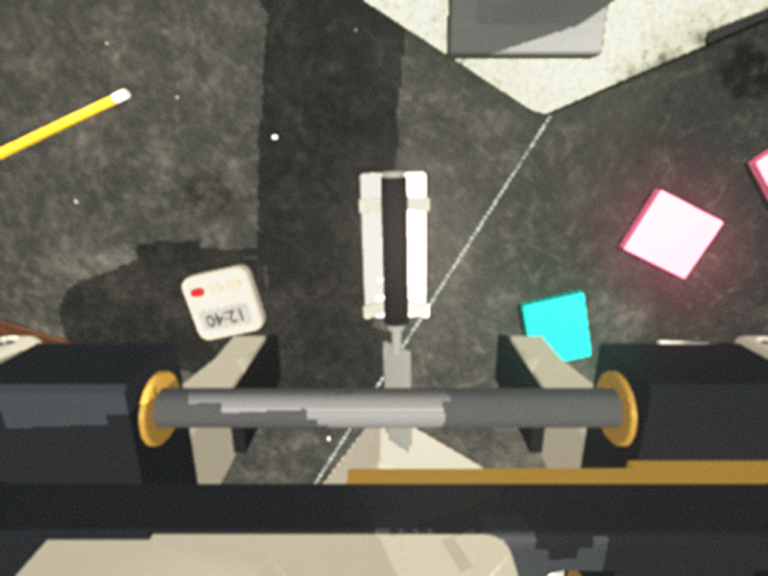

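Run:
```python
from h import *
c=pickle.load(open("w1.pkl","rb")); W=cloud(c); px=c["pixels"].astype(int).sum(-1)
v,u=np.mgrid[0:384,0:512]
roi=(u>232)&(u<295)&(v>108)&(v<220)
print("bench z",np.nanmedian(W[20:100,190:230,2]), np.nanmedian(W[100:200,300:340,2]))
h=roi&(W[...,2]>.07)&(px<200)&(v>135)&(v<200)
P=W[h]; print(h.sum(),np.nanpercentile(P[:,2],[5,50,95]))
for vv in range(112,222,6):
    m=(v==vv)&roi&(W[...,2]>.06)
    d=m&(px<200)
    if d.sum(): print(vv,"dark",u[d].min(),u[d].max(),W[d].mean(0).round(4),"y",W[d][:,1].min().round(4),W[d][:,1].max().round(4), "all y",W[m][:,1].min().round(4),W[m][:,1].max().round(4))
    elif m.sum(): print(vv,"all",W[m].mean(0).round(4))
# base plate
b=roi&(px>450)&(W[...,2]<.05)&(W[...,2]>-.01); B=W[b]; print("base z",np.median(B[:,2]))
print(cv2.minAreaRect((B[:,:2]*1000).astype(np.float32)))
# white notches
n=roi&(px>400)&(W[...,2]>.06); N=W[n]
for lo,hi in((.38,.45),(.47,.56)):
    k=N[(N[:,0]>lo)&(N[:,0]<hi)]; print("notch",len(k),k.min(0).round(4),k.max(0).round(4),k.mean(0).round(4))
```

```text
bench z -0.0004682806576293552 -0.00027080732581902245
335 [0.08584929 0.08833456 0.09039921]
118 all [ 0.404  -0.3146  0.0881]
124 dark 255 268 [ 0.4103 -0.3158  0.0887] y -0.3228 -0.3086 all y -0.3239 -0.3051
130 dark 256 269 [ 0.4167 -0.3149  0.0888] y -0.3217 -0.3074 all y -0.324 -0.3033
136 dark 256 268 [ 0.4234 -0.3178  0.0876] y -0.3217 -0.3085 all y -0.3395 -0.2883
142 dark 256 268 [ 0.43   -0.3175  0.0876] y -0.3218 -0.3084 all y -0.3241 -0.305
148 dark 256 268 [ 0.4367 -0.3176  0.0873] y -0.3218 -0.3084 all y -0.3229 -0.3049
154 dark 256 259 [ 0.4434 -0.3201  0.0876] y -0.3218 -0.3184 all y -0.323 -0.3048
160 dark 256 258 [ 0.4504 -0.3207  0.0872] y -0.3219 -0.3196 all y -0.323 -0.3047
166 dark 256 259 [ 0.4573 -0.3202  0.0872] y -0.3219 -0.3185 all y -0.323 -0.3047
172 dark 257 260 [ 0.4642 -0.3192  0.0877] y -0.3208 -0.3173 all y -0.3231 -0.3058
178 dark 257 269 [ 0.4712 -0.3166  0.0881] y -0.3208 -0.3069 all y -0.3231 -0.3032
184 dark 257 269 [ 0.4783 -0.3148  0.0886] y -0.3208 -0.3068 all y -0.322 -0.3032
190 dark 257 269 [ 0.4856 -0.3139  0.0885] y -0.3208 -0.3068 all y -0.322 -0.3031
196 dark 257 269 [ 0.4927 -0.3138  0.0891] y -0.3208 -0.3067 all y -0.322 -0.303
202 dark 257 269 [ 0.5004 -0.3138  0.0887] y -0.3209 -0.3066 all y -0.3341 -0.2885
208 dark 258 269 [ 0.5078 -0.3132  0.089 ] y -0.3197 -0.3065 all y -0.3376 -0.2875
214 dark 257 271 [ 0.5157 -0.3125  0.0884] y -0.3209 -0.3041 all y -0.3221 -0.3027
base z 0.0073870002603262375
((481.9594421386719, -306.0062561035156), (157.0910186767578, 79.08207702636719), 1.2696582078933716)
notch 420 [ 0.3998 -0.3397  0.0708] [ 0.4497 -0.2882  0.091 ] [ 0.4204 -0.3127  0.084 ]
notch 340 [ 0.4709 -0.3388  0.0706] [ 0.5233 -0.2873  0.0895] [ 0.5042 -0.3116  0.0832]
```

Run:
```python
from h import *
c=pickle.load(open("w1.pkl","rb")); W=cloud(c); px=c["pixels"].astype(int).sum(-1)
v,u=np.mgrid[0:384,0:512]
roi=(u>232)&(u<295)&(v>108)&(v<225)&(W[...,2]>.06)
n=roi&((W[...,1]<-.327)|(W[...,1]>-.300)); N=W[n]
for lo,hi in((.38,.45),(.47,.56)):
    for sgn in(-1,1):
        k=N[(N[:,0]>lo)&(N[:,0]<hi)&((N[:,1]+.3135)*sgn>0)]; print("notch",sgn,len(k),np.percentile(k[:,0],[0,5,50,95,100]).round(4),k.mean(0).round(4), np.abs(k[:,1]).min(),np.abs(k[:,1]).max())
m=roi&(np.abs(W[...,1]+.3135)<.005); print("handle x",np.percentile(W[m][:,0],[0,1,99,100]))
k=roi&(W[...,2]>.08)&(((v>116)&(v<133))|((v>141)&(v<198)))
P=W[k]; f=np.polyfit(P[:,0],P[:,1],1); print("axis",f,"y at .472",np.polyval(f,.472),"ztop",np.percentile(P[:,2],[50,90]))
# blade
b=(u>240)&(u<290)&(v>225)&(v<300)&(W[...,2]>.055)&(W[...,2]<.1)
for vv in range(226,300,5):
    q=b&(v==vv)
    if q.sum()>3: print(vv,q.sum(),W[q].mean(0).round(4),W[q][:,1].min().round(4),W[q][:,1].max().round(4))
```

```text
notch -1 114 [0.4189 0.4191 0.4235 0.4283 0.4291] [ 0.4237 -0.3335  0.0839] 0.3274448459896013 0.3396733839194771
notch 1 103 [0.4181 0.4183 0.4228 0.4275 0.4282] [ 0.4229 -0.2939  0.0849] 0.2882425332369435 0.2992955139215728
notch -1 89 [0.5026 0.5028 0.5067 0.5123 0.5128] [ 0.507  -0.3326  0.0842] 0.3270026545817271 0.33881313592090617
notch 1 99 [0.5019 0.5021 0.506  0.5112 0.5119] [ 0.5062 -0.2934  0.0836] 0.28732505371484296 0.2997783356812197
handle x [0.39978543 0.40078656 0.52995169 0.53231615]
axis [ 0.01681352 -0.32114412] y at .472 -0.3132081359621396 ztop [0.08854088 0.09022815]
226 6 [ 0.5336 -0.3117  0.0832] -0.3148 -0.3086
231 13 [ 0.5424 -0.3148  0.079 ] -0.3223 -0.3073
236 18 [ 0.548  -0.3118  0.0815] -0.3224 -0.3015
241 18 [ 0.5548 -0.3117  0.0817] -0.3224 -0.3015
246 18 [ 0.5621 -0.3117  0.0813] -0.3224 -0.3014
251 18 [ 0.569  -0.3117  0.0815] -0.3225 -0.3012
256 17 [ 0.5761 -0.311   0.0817] -0.3212 -0.3011
286 18 [ 0.6209 -0.3101  0.0817] -0.3213 -0.2992
291 16 [ 0.6278 -0.3087  0.0829] -0.3186 -0.2991
296 19 [ 0.6432 -0.314   0.0729] -0.33 -0.299
```

Run:
```python
from h import *
plan([([.473,-.3132,.061],rot([180,0,181]))])
```

```text
[-0.012, 0.0136, 0.378] [0.0, 0.0, -0.0028]
```

Call:
jog_arm --travel '[[-0.012,0.0136,0.12],[-0.012,0.0136,0.24],[-0.012,0.0136,0.34],[-0.012,0.0136,0.378],[-0.012,0.0136,0.378],[-0.012,0.0136,0.378],[-0.012,0.0136,0.378],[-0.012,0.0136,0.378],[-0.012,0.0136,0.378],[-0.012,0.0136,0.378]]' --dr '[[0,0,-0.0028],[0,0,-0.0028],[0,0,-0.0028],[0,0,-0.0028],[0,0,-0.0028],[0,0,-0.0028],[0,0,-0.0028],[0,0,-0.0028],[0,0,-0.0028],[0,0,-0.0028]]' --claw '[1,1,1,0.5,0.1,0,0,0,0,0]' --newtons 60

```text
time_s: 4.9
tcp_pos: [0.4731, -0.3133, 0.0613]
eef_rot: [-180.0, 0.0, -179.0]
contact_force: [-0.5, -9.8, 0.9]
gripper_width: 0.0234
gripper_force: 6.6
```

Run:
```python
from h import *
s=r.get_state(); print({k:s[k] for k in("time_s","tcp_pos","eef_rot","contact_force","moment","gripper_width","gripper_force")})
```

```text
{'time_s': 4.9, 'tcp_pos': array([ 0.47311441, -0.31330753,  0.06127616]), 'eef_rot': array([-1.79984259e+02,  2.47931851e-02, -1.78976332e+02]), 'contact_force': array([-0.50334165, -9.75269151,  0.94620289]), 'moment': array([-4.15763791, -0.03772192,  0.03465731]), 'gripper_width': 0.023358072679610684, 'gripper_force': 6.636269580340013}
```

Call:
jog_arm --travel '[[0,-0.0034,0],[0,-0.0034,0],[0,-0.0034,0],[0,-0.0034,0],[0,-0.0034,0],[0,-0.0034,0],[0,-0.0034,0],[0,-0.0034,0],[0,-0.0034,0],[0,-0.0034,0]]' --dr '[[0,0,0],[0,0,0],[0,0,0],[0,0,0],[0,0,0],[0,0,0],[0,0,0],[0,0,0],[0,0,0],[0,0,0]]' --claw '[0,0,0,0,0,0,0,0,0,0]'

```text
time_s: 6.15
tcp_pos: [0.4732, -0.3151, 0.0612]
eef_rot: [-180.0, 0.0, -179.0]
contact_force: [-0.8, -1.1, 4.3]
gripper_width: 0.0191
gripper_force: 60.0
```

Run:
```python
from h import *
plan([([.473,-.3149,.061],rot([180,0,181]))])
s=r.get_state(); print({k:s[k] for k in("time_s","tcp_pos","eef_rot","contact_force","moment","gripper_width","gripper_force")})
```

```text
[0.0001, -0.0034, -0.0] [0.0, 0.0, 0.0]
{'time_s': 6.15, 'tcp_pos': array([ 0.4731868 , -0.31505505,  0.06124382]), 'eef_rot': array([-1.79983268e+02,  1.79459000e-02, -1.78976376e+02]), 'contact_force': array([-0.80643436, -1.11605604,  4.28748656]), 'moment': array([-0.57458157,  0.27058352, -0.01801075]), 'gripper_width': 0.019098706419372998, 'gripper_force': 59.999287482351065}
```

Run:
```python
from h import *
D=pickle.load(open("d0.pkl","rb"))
A=np.concatenate([cloud(D[n]).reshape(-1,3) for n in("side","top")]); A=A[np.isfinite(A[:,0])]
print("max z cm grid, x rows .5-1.0, y cols -.45..+.3 step .05")
for x in np.arange(.5,1.0,.05):
    print(round(x,2),[int(100*np.max(A[(abs(A[:,0]-x)<.025)&(abs(A[:,1]-y)<.025)&(A[:,2]<.6)][:,2],initial=-.01)) for y in np.arange(-.45,.31,.05)])
```

```text
max z cm grid, x rows .5-1.0, y cols -.45..+.3 step .05
0.5 [2, 0, 9, 10, 0, 1, 1, 1, 1, 1, 1, 1, 2, 1, 1, 2]
0.55 [2, 1, 6, 9, 1, 1, 1, 1, 1, 2, 1, 1, 1, 1, 2, 2]
0.6 [7, 1, 7, 9, 1, 1, 2, 1, 9, 8, 9, 9, 2, 2, 1, 1]
0.65 [7, 0, 12, 12, 1, 1, 1, 1, 9, 8, 9, 9, 3, 2, 1, 1]
0.7 [1, 10, 17, 17, 17, 11, 1, 1, 9, 7, 9, 9, 2, 2, 2, 1]
0.75 [0, 12, 18, 18, 18, 17, 12, 1, 1, 6, 7, 10, 9, 2, 2, 1]
0.8 [11, 17, 18, 18, 18, 18, 18, 14, 11, 1, 1, 1, 1, 1, 1, 1]
0.85 [16, 18, 18, 17, 18, 17, 18, 18, 17, 22, 14, 1, 1, 4, 4, 4]
0.9 [17, 17, 17, 18, 18, 18, 18, 18, 20, 22, 22, 21, 6, 5, 4, 1]
0.95 [11, 16, 17, 18, 18, 17, 17, 17, 22, 22, 21, 21, 21, 21, 1, 1]
```

Run:
```python
from h import *
q=rot([180,0,181])
plan([([.473,-.315,.27],q),([.64,-.10,.27],q)])
```

```text
[-0.0, -0.0002, -0.418] [0.0, 0.0, 0.0]
[-0.3416, 0.4238, -0.418] [0.0, 0.0, 0.0]
```

Call:
jog_arm --travel '[[0,0,-0.02],[0,0,-0.1],[0,0,-0.22],[0,0,-0.34],[0,0,-0.418],[-0.3416,0.4238,-0.418],[-0.3416,0.4238,-0.418],[-0.3416,0.4238,-0.418],[-0.3416,0.4238,-0.418],[-0.3416,0.4238,-0.418]]' --dr '[[0,0,0],[0,0,0],[0,0,0],[0,0,0],[0,0,0],[0,0,0],[0,0,0],[0,0,0],[0,0,0],[0,0,0]]' --claw '[0,0,0,0,0,0,0,0,0,0]'

```text
time_s: 7.4
tcp_pos: [0.6411, -0.0968, 0.269]
eef_rot: [180.0, -0.1, -178.8]
contact_force: [0.1, 0.0, -1.9]
gripper_width: 0.0195
gripper_force: 60.0
```

Run:
```python
from h import *
s=r.get_state(); print({k:s[k] for k in("time_s","tcp_pos","eef_rot","contact_force","moment","gripper_width")})
c=wrist(); pickle.dump(c,open("w2.pkl","wb")); save(c,"w2.png",s=1.5)
```

```text
{'time_s': 7.4, 'tcp_pos': array([ 0.64110075, -0.09675642,  0.26904213]), 'eef_rot': array([ 1.79958902e+02, -9.73151341e-02, -1.78832047e+02]), 'contact_force': array([ 0.06533244,  0.04024864, -1.94130718]), 'moment': array([-0.06063654,  0.09458631, -0.04918354]), 'gripper_width': 0.019539700592323395}
```

View pics/w2.png

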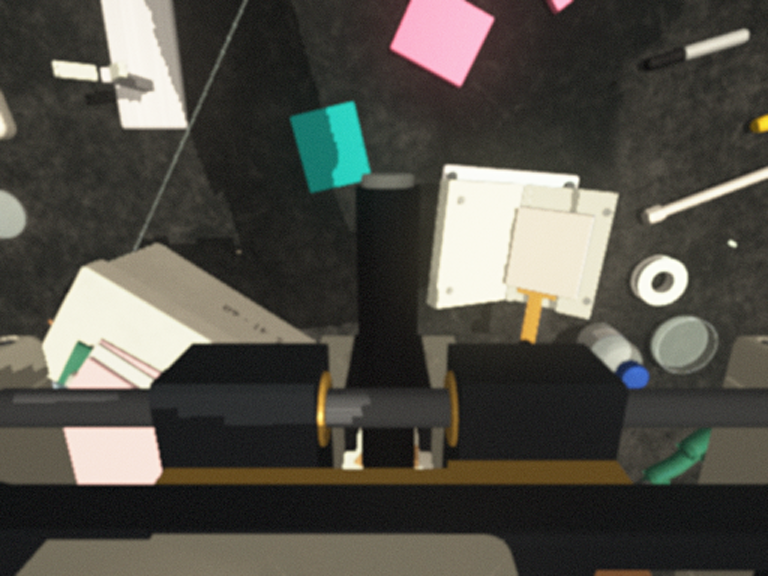

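```bash
cat > fit.py <<'E'
from h import *
c=wrist(); print(c["tool"][:3,3]); pickle.dump(c,open("w3.pkl","wb")); W=cloud(c)
v,u=np.mgrid[0:384,0:512]
def plane(poly):
    m=np.zeros((384,512),np.uint8); cv2.fillPoly(m,[np.int32(np.array(poly)/1.5)],1); P=W[(m>0)&np.isfinite(W[...,0])]
    for _ in range(3):
        ce=P.mean(0); n=np.linalg.svd(P-ce)[2][2]; n*=np.sign(n[2]); d=(P-ce)@n; P=P[abs(d)<max(2.5*d.std(),.001)]
    print("plane",n.round(4),ce.round(4),"rms",d.std().round(5),len(P)); return n,ce
nr,cr=plane([(455,185),(512,190),(503,290),(445,295)])
nl,cl=plane([(585,200),(610,200),(590,305),(575,300)])
nc,cc=plane([(520,212),(588,218),(580,290),(513,285)])
print("tilts",np.degrees(np.arccos(nr[2])),np.degrees(np.arccos(nl[2])),np.degrees(np.arccos(nc[2])))
for a,b in((nl,cl),(nc,cc-nc*.01)):
    d=np.cross(a,nr); d*=np.sign(d[0]); d/=np.linalg.norm(d)
    p=np.linalg.lstsq(np.array([a,nr,[1,0,0]]),np.array([a@b,nr@cr,.63]),rcond=None)[0]
    print("valley at x=.63",p.round(4),"yaw",np.degrees(np.arctan2(d[1],d[0])),"pitch",np.degrees(np.arcsin(d[2])))
for u0,v0 in((460,172),(500,172),(550,195),(530,195),(540,200),(555,188),(600,195),(535,297),(532,320),(430,300),(565,180)): print((u0,v0),W[int(v0/1.5),int(u0/1.5)].round(4))
E
python3 fit.py
```

```text
[ 0.64187179 -0.09611922  0.26880237]
plane [0.0305 0.4993 0.8659] [ 0.6311 -0.0182  0.0707] rms 0.00053 2731
plane [-0.0105  0.2685  0.9632] [0.6347 0.0709 0.0834] rms 0.00234 940
plane [-0.0306 -0.4998  0.8656] [0.6382 0.0408 0.0747] rms 0.00076 2232
tilts 30.01467132651591 15.584683104046189 30.049579400947966
valley at x=.63 [ 0.63   -0.1439  0.1432] yaw -8.797956366287648 pitch 3.0576799322073516
valley at x=.63 [0.63   0.0182 0.0498] yaw -3.4983367311107245 pitch 0.0034177766829948807
(460, 172) [ 0.5775 -0.0281  0.0088]
(500, 172) [0.5768 0.0105 0.0071]
(550, 195) [0.594  0.0419 0.0559]
(530, 195) [0.5946 0.0263 0.0533]
(540, 200) [0.5982 0.0356 0.0536]
(555, 188) [0.5875 0.0448 0.0596]
(600, 195) [0.5912 0.0733 0.0804]
(535, 297) [0.6835 0.0379 0.0619]
(532, 320) [0.7049 0.0376 0.0624]
(430, 300) [ 0.6815 -0.0582  0.0815]
(565, 180) [0.5838 0.0725 0.0075]
```

```bash
sed -i 's/^c=wrist.*/r.capture("wrist"); s=r.get_state(); print(s["qd"].round(2),s["joints"].round(2)); &/; s/^for u0.*//' fit.py; python3 fit.py
```

```text
[-1.77 -1.14 -0.95  0.31 -0.04  0.42] [ 8.410e+00  1.676e+01  8.000e-01 -3.000e-02 -7.414e+01 -9.731e+01]
[ 0.63990422 -0.09906965  0.2692919 ]
plane [0.0303 0.499  0.866 ] [ 0.6289 -0.0216  0.0728] rms 0.00052 2714
plane [-0.0199  0.3578  0.9336] [0.6333 0.0682 0.0834] rms 0.0022 924
plane [-0.03   -0.5007  0.8651] [0.6369 0.0387 0.0735] rms 0.00073 2238
tilts 29.997979559543555 20.996278187844453 30.108338597884583
valley at x=.63 [ 0.63   -0.2545  0.207 ] yaw -16.283764634803365 pitch 7.2917380153153255
valley at x=.63 [0.63   0.0182 0.0498] yaw -3.452775570378496 pitch -0.014615951695698562
```

```bash
cat > fit2.py <<'E'
from h import *
c=pickle.load(open("w3.pkl","rb")); W=cloud(c)
yaw=np.radians(-3.48); ex=np.array([np.cos(yaw),np.sin(yaw),0]); ey=np.array([-np.sin(yaw),np.cos(yaw),0]); ez=np.array([0,0,1.])
V=np.array([.63,.0182,.0498]); P=(W-V)@np.stack([ex,ey,ez],1)
C,S=np.cos(np.pi/6),.5
sr=-P[...,1]*C+P[...,2]*S; nr=P[...,1]*S+P[...,2]*C
sl=P[...,1]*C+P[...,2]*S; nl=-P[...,1]*S+P[...,2]*C
x=P[...,0]; px=c["pixels"].astype(int).sum(-1)
v,u=np.mgrid[0:384,0:512]
m=(abs(nr)<.0025)&(sr>.008)&(sr<.076)&(v<225)
print("right leaf x",np.percentile(x[m],[0,.3,1,99,99.7,100]).round(4),"s",np.percentile(sr[m],[0,1,99,100]).round(4))
for a in(.02,.04,.06):
    k=m&(abs(sr-a)<.004); print(a,np.sort(x[k])[[0,1,2,3,-4,-3,-2,-1]].round(4))
m=(abs(nl-.01)<.003)&(sl>-.005)&(sl<.07)
print("coupon x",np.percentile(x[m],[1,50,99]).round(4),"s",np.percentile(sl[m],[0,1,50,99,100]).round(4))
print("left near strip: s bins -> median n; x in (-.07..-.03) rel")
for a in np.arange(.002,.074,.004):
    k=(abs(sl-a)<.002)&(x>-.052)&(x<-.036)&(nl<.009); 
    if k.sum(): print(round(a,3),k.sum(),np.percentile(nl[k],[10,50,90]).round(4))
T=c["tool"]
for f in("w1","w3"):
    c=pickle.load(open(f+".pkl","rb")); T=c["tool"]; Q=(cloud(c)-T[:3,3])@T[:3,:3]
    if f=="w1": Q=Q-[0,0,.1887+.0];
    m=(abs(Q[...,1]-(0.0017 if f=="w3" else .0070))<.004)&(Q[...,2]<-.022)&(Q[...,2]>-.036)&(Q[...,0]>.015)&(Q[...,0]<.068)&(v>100)
    A=Q[m]; g=np.polyfit(A[:,0],A[:,2],1); h=np.polyfit(A[:,0],A[:,1],1); print(f,m.sum(),"handle z slope deg",np.degrees(g[0]).round(2),"z at 0",g[1].round(4),"y slope",np.degrees(h[0]),"x max",Q[(abs(Q[...,1]-.003)<.004)&(Q[...,2]<-.022)&(Q[...,2]>-.036)][:,0].max())
E
python3 fit2.py
```

```text
right leaf x [-0.0461 -0.0459 -0.0452  0.0573  0.0582  0.059 ] s [0.008  0.009  0.0754 0.076 ]
0.02 [-0.0461 -0.0461 -0.0452 -0.0451  0.0572  0.0573  0.0575  0.0586]
0.04 [-0.0457 -0.0456 -0.0456 -0.0456  0.0575  0.0577  0.0582  0.0582]
0.06 [-0.046  -0.046  -0.0459 -0.0458  0.0574  0.0579  0.0585  0.0589]
coupon x [-0.0274  0.0057  0.0417] s [-0.005  -0.0046  0.031   0.0595  0.0601]
left near strip: s bins -> median n; x in (-.07..-.03) rel
0.002 43 [-0.0506 -0.0009  0.0006]
0.006 50 [-0.0525 -0.0041  0.0004]
0.01 45 [-0.0545 -0.0054 -0.0041]
0.014 42 [-0.0572 -0.0062 -0.0042]
0.018 45 [-0.0597 -0.0059 -0.0042]
0.022 45 [-0.0618 -0.0055 -0.0042]
0.026 44 [-0.0606 -0.0061 -0.0044]
0.03 49 [-0.0629 -0.0059 -0.0045]
0.034 51 [-0.0775 -0.0059 -0.0042]
0.038 49 [-0.0799 -0.0059 -0.0041]
0.042 48 [-0.0829 -0.0059 -0.0045]
0.046 51 [-0.0849 -0.0042  0.0005]
0.05 51 [-0.0867 -0.0012  0.0006]
0.054 50 [-0.0891 -0.0007  0.0008]
0.058 54 [-0.0918 -0.0007  0.0013]
0.062 56 [-0.0947 -0.0006  0.001 ]
0.066 52 [-0.0965 -0.0007  0.0005]
0.07 63 [-0.099  -0.0016  0.0005]
w1 334 handle z slope deg 0.73 z at 0 -0.0289 y slope -0.23447606952549624 x max 0.06651431658665091
w3 1845 handle z slope deg -0.18 z at 0 -0.0284 y slope 0.13811437028380463 x max 0.07312571782047787
```

```bash
cat >> h.py <<'E'
YC=-3.48; OC=np.array([.63,.0165,.050])+.0087*np.array([np.cos(np.radians(YC)),np.sin(np.radians(YC)),0])
RTS=rot([180,0,181]).inv()*rot([0,0,1])*rot([45,0,0]); OFF=np.array([.001,0,-.0188])
def tip2tool(P,phi):  # P: tip in valley frame (m); phi: blade angle from level
    Rc=rot([0,0,YC]); Rs=Rc*rot([phi,0,0]); Rt=Rs*RTS.inv()
    return OC+Rc.apply(P)-Rs.apply([.165,0,0])-Rt.apply(OFF), Rt
def slot(x,s,n,phi=30):
    a=np.radians(30); return tip2tool([x/1e3,(s*np.cos(a)-n*np.sin(a))/1e3,(s*np.sin(a)+n*np.cos(a))/1e3],phi)
def where():
    s=r.get_state(); p,q=np.array(s["tcp_pos"]),rot(s["eef_rot"]); Rs=q*RTS; t=p+q.apply(OFF)+Rs.apply([.165,0,0])
    d=rot([0,0,YC]).inv().apply(t-OC)*1e3; a=np.radians(30)
    F=rot([0,0,YC]).inv().apply(s["contact_force"]); G=lambda d:np.round([d[0],d[1]*np.cos(a)+d[2]*np.sin(a),-d[1]*np.sin(a)+d[2]*np.cos(a)],2)
    print("t",s["time_s"],"tip x,s,n",G(d),"F x,s,n",G(F),"M",s["moment"].round(2),"phi",(rot([0,0,YC]).inv()*Rs).as_euler("xyz",degrees=True).round(2),"w",s["gripper_width"].round(4))
E
python3 - <<'E'
from h import *
a=slot(-47,26,40); print(a[0],a[1].as_euler("xyz",degrees=True)); plan([a])
E
```

```text
[0.42793044 0.02643483 0.07948161] [-165.      0.    176.52]
[0.4196, 0.2604, 0.381] [0.0416, 0.0016, 0.0124]
```

Call:
jog_arm --travel '[[0.2,0.1,0],[0.4196,0.2604,0.1],[0.4196,0.2604,0.2],[0.4196,0.2604,0.3],[0.4196,0.2604,0.381],[0.4196,0.2604,0.381],[0.4196,0.2604,0.381],[0.4196,0.2604,0.381],[0.4196,0.2604,0.381],[0.4196,0.2604,0.381]]' --dr '[[0.01,0,0],[0.0416,0.0016,0.0124],[0.0416,0.0016,0.0124],[0.0416,0.0016,0.0124],[0.0416,0.0016,0.0124],[0.0416,0.0016,0.0124],[0.0416,0.0016,0.0124],[0.0416,0.0016,0.0124],[0.0416,0.0016,0.0124],[0.0416,0.0016,0.0124]]' --claw '[0,0,0,0,0,0,0,0,0,0]'

```text
time_s: 8.85
tcp_pos: [0.4287, 0.0265, 0.0804]
eef_rot: [-165.1, 0.1, 176.5]
contact_force: [-0.1, -0.1, -1.7]
gripper_width: 0.0192
gripper_force: 60.0
```

Run:
```python
from h import *
where(); c=r.capture("side"); pickle.dump(c,open("s2.pkl","wb")); where()
save(c,"s2.png",(200,150,320,240),6)
plan([slot(-47,26,2)])
# tip check from side depth: steel blade points near expected line
```

```text
Traceback (most recent call last):
  File "h.py", line 44, in where
    print("t",s["time_s"],"tip x,s,n",G(d),"F x,s,n",G(F),"M",s["moment"].round(2),"phi",(rot([0,0,YC]).inv()*Rs).as_euler("xyz",degrees=True).round(2),"w",s["gripper_width"].round(4))
                                                                                                                                                            ^^^^^^^^^^^^^^^^^^^^^^^^
AttributeError: 'float' object has no attribute 'round'
```

```bash
sed -i 's/s\["gripper_width"\].round(4)/s["gripper_width"]/' h.py
python3 - <<'E'
from h import *
where(); plan([slot(-47,26,10),slot(-47,26,1)])
E
```

```text
t 8.85 tip x,s,n [-46.22  26.55  41.03] F x,s,n [-0.09 -0.89 -1.42] M [ 0.9  -0.03 -0.  ] phi [30.09 -0.1  -0.04] w 0.0192303081760534
[0.0, 0.0424, 0.0425] [0.0, 0.0, 0.0]
[0.0, 0.0551, 0.0552] [0.0, 0.0, 0.0]
```

Call:
jog_arm --travel '[[0,0.02,0.02],[0,0.0424,0.0425],[0,0.05,0.05],[0,0.0551,0.0552],[0,0.0551,0.0552],[0,0.0551,0.0552],[0,0.0551,0.0552],[0,0.0551,0.0552],[0,0.0551,0.0552],[0,0.0551,0.0552]]' --dr '[[0,0,0],[0,0,0],[0,0,0],[0,0,0],[0,0,0],[0,0,0],[0,0,0],[0,0,0],[0,0,0],[0,0,0]]' --claw '[0,0,0,0,0,0,0,0,0,0]'

```text
time_s: 10.1
tcp_pos: [0.4292, 0.0459, 0.0458]
eef_rot: [-165.0, 0.0, 176.5]
contact_force: [-0.4, -0.1, -1.6]
gripper_width: 0.0192
gripper_force: 60.0
```

Run:
```python
from h import *
where(); c=wrist(); where(); save(c,"w4.png",(130,60,390,230),3); pickle.dump(c,open("w4.pkl","wb"))
c=r.capture("side"); save(c,"s2.png",(200,150,320,240),6)
plan([slot(-47,26,-1.5)])
```

```text
t 10.1 tip x,s,n [-46.94  26.04   1.12] F x,s,n [-0.41 -0.92 -1.33] M [ 0.94 -0.05 -0.01] phi [ 3.002e+01 -2.000e-02  0.000e+00] w 0.019221033894475735
t 10.15 tip x,s,n [-46.94  26.06   1.08] F x,s,n [ 0.35 -1.12 -1.53] M [ 0.96 -0.07 -0.03] phi [ 3.002e+01 -2.000e-02  1.000e-02] w 0.019294168678642237
[0.0, 0.0036, 0.0035] [0.0, 0.0, 0.0]
```

View pics/s2.png

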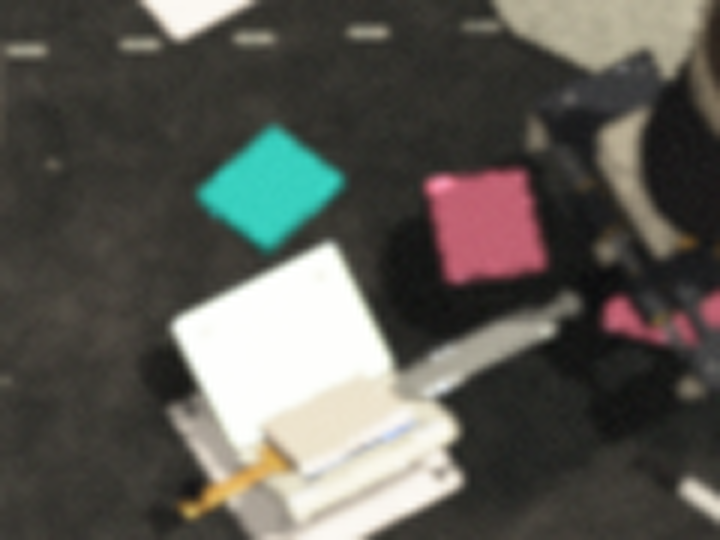

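Call:
jog_arm --travel '[[0,0.0007,0.0007],[0,0.0014,0.0014],[0,0.0021,0.0021],[0,0.0028,0.0028],[0,0.0036,0.0035],[0,0.0036,0.0035],[0,0.0042,0.0042],[0,0.005,0.005],[0,0.005,0.005],[0,0.005,0.005]]' --dr '[[0,0,0],[0,0,0],[0,0,0],[0,0,0],[0,0,0],[0,0,0],[0,0,0],[0,0,0],[0,0,0],[0,0,0]]' --claw '[0,0,0,0,0,0,0,0,0,0]'

```text
time_s: 11.45
tcp_pos: [0.4293, 0.0477, 0.0427]
eef_rot: [-165.0, 0.0, 176.5]
contact_force: [-0.0, 0.7, -1.7]
gripper_width: 0.0192
gripper_force: 60.0
```

Run:
```python
from h import *
where(); plan([slot(-47,26,-2.5)]);
```

```text
t 11.45 tip x,s,n [-46.96  26.04  -2.49] F x,s,n [-0.06 -0.21 -1.79] M [ 0.88 -0.03 -0.01] phi [ 3.002e+01 -1.000e-02  1.000e-02] w 0.019173504897439048
[0.0, 0.0014, 0.0015] [0.0, 0.0, 0.0]
```

Call:
jog_arm --travel '[[0,0.0004,0.0004],[0,0.0008,0.0008],[0,0.0012,0.0012],[0,0.0016,0.0016],[0,0.002,0.002],[0,0.0022,0.0022],[0,0.0024,0.0024],[0,0.0026,0.0026],[0,0.0028,0.0028],[0,0.0028,0.0028]]' --dr '[[0,0,0],[0,0,0],[0,0,0],[0,0,0],[0,0,0],[0,0,0],[0,0,0],[0,0,0],[0,0,0],[0,0,0]]' --claw '[0,0,0,0,0,0,0,0,0,0]'

```text
time_s: 12.7
tcp_pos: [0.4293, 0.0486, 0.041]
eef_rot: [-165.0, 0.0, 176.5]
contact_force: [-0.4, -2.1, 0.6]
gripper_width: 0.0191
gripper_force: 60.0
```

Run:
```python
from h import *
where(); plan([slot(-47,26,-4.5)]);
```

```text
t 12.7 tip x,s,n [-46.97  26.01  -4.46] F x,s,n [-0.3  -1.59  1.56] M [ 0.47 -0.29 -0.09] phi [ 3.002e+01 -1.000e-02  1.000e-02] w 0.01914856223408512
[0.0, 0.0028, 0.0028] [0.0, 0.0, 0.0]
```

Run:
```python
from h import *
plan([slot(-47,26,-2.7),slot(-20,26,-2.7),slot(3,26,-2.7)])
```

```text
[0.0, -0.0025, -0.0026] [0.0, 0.0, 0.0]
[-0.054, -0.0025, -0.0025] [0.0, 0.0, 0.0]
[-0.1, -0.0026, -0.0025] [0.0, 0.0, 0.0]
```

Call:
jog_arm --travel '[[0,-0.0025,-0.0025],[0,-0.0025,-0.0025],[-0.012,-0.0025,-0.0025],[-0.026,-0.0025,-0.0025],[-0.042,-0.0025,-0.0025],[-0.058,-0.0025,-0.0025],[-0.074,-0.0025,-0.0025],[-0.088,-0.0025,-0.0025],[-0.097,-0.0025,-0.0025],[-0.1,-0.0026,-0.0025]]' --dr '[[0,0,0],[0,0,0],[0,0,0],[0,0,0],[0,0,0],[0,0,0],[0,0,0],[0,0,0],[0,0,0],[0,0,0]]' --claw '[0,0,0,0,0,0,0,0,0,0]'

```text
time_s: 13.95
tcp_pos: [0.4793, 0.0446, 0.0424]
eef_rot: [-165.0, 0.0, 176.5]
contact_force: [-0.7, 0.9, -2.1]
gripper_width: 0.0192
gripper_force: 60.0
```

Run:
```python
from h import *
where(); plan([slot(6,26,-2.7)])
```

```text
t 13.95 tip x,s,n [ 3.22 25.87 -2.69] F x,s,n [-0.79 -0.28 -2.21] M [ 0.9  -0.07  0.  ] phi [ 3.001e+01 -0.000e+00 -1.000e-02] w 0.019188114605931728
[-0.006, 0.0, -0.0] [0.0, 0.0, 0.0]
```

Run:
```python
from h import *
c=pickle.load(open("w3.pkl","rb")); W=cloud(c)-[0,.0017,0]; p=c["pixels"].astype(int)
v,u=np.mgrid[0:384,0:512]
m=(p[...,0]-p[...,2]>70)&(u>320)&(u<400)&(v>170)&(v<225)
P=rot([0,0,YC]).inv().apply(W[m]-OC)*1e3; a=np.radians(30); s=P[:,1]*np.cos(a)+P[:,2]*np.sin(a); n=-P[:,1]*np.sin(a)+P[:,2]*np.cos(a)
for vv in range(186,226,2):
    k=v[m]==vv
    if k.any(): print(vv,"x %.1f s %.1f..%.1f n %.1f"%(np.median(P[k,0]),s[k].min(),s[k].max(),np.median(n[k])), k.sum())
```

```text
194 x 38.5 s 8.2..21.8 n -1.8 11
196 x 39.5 s 14.0..32.4 n -2.1 15
198 x 40.4 s 20.2..42.8 n -1.3 19
200 x 43.9 s 18.9..42.8 n -1.9 17
202 x 47.3 s 9.8..31.4 n -1.4 10
204 x 50.3 s 20.4..31.8 n -2.0 10
206 x 53.4 s 9.6..31.8 n -2.6 11
208 x 56.4 s 10.0..31.6 n -1.7 10
210 x 59.3 s 9.3..32.1 n -1.8 11
212 x 62.4 s 9.6..31.4 n -1.7 11
214 x 65.1 s 20.4..31.9 n -1.0 10
216 x 67.8 s 9.2..32.0 n -1.4 11
218 x 71.0 s 10.0..31.4 n -2.4 10
220 x 73.8 s 20.3..31.9 n -1.7 10
222 x 77.0 s 9.4..31.1 n -1.9 11
224 x 79.8 s 10.0..31.7 n -1.8 10
```

Call:
jog_arm --travel '[[0,0,0],[0,0,0],[-0.001,0,0],[-0.002,0,0],[-0.003,0,0],[-0.004,0,0],[-0.005,0,0],[-0.006,0,0],[-0.006,0,0],[-0.006,0,0]]' --dr '[[0,0,0],[0,0,0],[0,0,0],[0,0,0],[0,0,0],[0,0,0],[0,0,0],[0,0,0],[0,0,0],[0,0,0]]' --claw '[0,0,0,0,0,0,0,0,0,0]' --newtons 7

```text
time_s: 15.2
tcp_pos: [0.4822, 0.0445, 0.0425]
eef_rot: [-165.0, 0.0, 176.5]
contact_force: [-0.2, -0.6, -1.2]
gripper_width: 0.0197
gripper_force: 7.0
```

Run:
```python
from h import *
where()
```

```text
t 15.2 tip x,s,n [ 6.04 26.05 -2.68] F x,s,n [-0.18 -1.17 -0.73] M [ 0.97 -0.08  0.  ] phi [ 3.002e+01 -1.000e-02  1.000e-02] w 0.019685655546527504
```

Call:
jog_arm --travel '[[-0.001,0,0],[-0.002,0,0],[-0.003,0,0],[-0.004,0,0],[-0.005,0,0],[-0.006,0,0],[-0.006,0,0],[-0.006,0,0],[-0.006,0,0],[-0.006,0,0]]' --dr '[[0,0,0],[0,0,0],[0,0,0],[0,0,0],[0,0,0],[0,0,0],[0,0,0],[0,0,0],[0,0,0],[0,0,0]]' --claw '[0,0,0,0,0,0,0,0,0,0]'

```text
time_s: 16.45
tcp_pos: [0.4852, 0.0443, 0.0425]
eef_rot: [-165.0, 0.0, 176.5]
contact_force: [0.1, -0.2, -0.7]
gripper_width: 0.0197
gripper_force: 7.0
```

Call:
jog_arm --travel '[[-0.001,0,0],[-0.002,0,0],[-0.003,0,0],[-0.004,0,0],[-0.005,0,0],[-0.006,0,0],[-0.006,0,0],[-0.006,0,0],[-0.006,0,0],[-0.006,0,0]]' --dr '[[0,0,0],[0,0,0],[0,0,0],[0,0,0],[0,0,0],[0,0,0],[0,0,0],[0,0,0],[0,0,0],[0,0,0]]' --claw '[0,0,0,0,0,0,0,0,0,0]'

```text
time_s: 17.7
tcp_pos: [0.4881, 0.0441, 0.0425]
eef_rot: [-165.0, 0.0, 176.5]
contact_force: [-1.0, -1.2, -0.7]
gripper_width: 0.0201
gripper_force: 7.0
```

Call:
jog_arm --travel '[[-0.001,0,0],[-0.002,0,0],[-0.003,0,0],[-0.004,0,0],[-0.005,0,0],[-0.006,0,0],[-0.006,0,0],[-0.006,0,0],[-0.006,0,0],[-0.006,0,0]]' --dr '[[0,0,0],[0,0,0],[0,0,0],[0,0,0],[0,0,0],[0,0,0],[0,0,0],[0,0,0],[0,0,0],[0,0,0]]' --claw '[0,0,0,0,0,0,0,0,0,0]'

```text
time_s: 18.95
tcp_pos: [0.4911, 0.044, 0.0425]
eef_rot: [-165.0, 0.0, 176.5]
contact_force: [0.6, -0.3, -1.1]
gripper_width: 0.0194
gripper_force: 7.0
```

Run:
```python
from h import *
where()
```

```text
t 18.95 tip x,s,n [15.02 26.02 -2.67] F x,s,n [ 0.65 -0.75 -0.87] M [ 0.91 -0.09  0.05] phi [ 3.002e+01 -1.000e-02  1.000e-02] w 0.01935620973767547
```

Call:
jog_arm --travel '[[-0.001,0,0],[-0.002,0,0],[-0.003,0,0],[-0.004,0,0],[-0.005,0,0],[-0.006,0,0],[-0.006,0,0],[-0.006,0,0],[-0.006,0,0],[-0.006,0,0]]' --dr '[[0,0,0],[0,0,0],[0,0,0],[0,0,0],[0,0,0],[0,0,0],[0,0,0],[0,0,0],[0,0,0],[0,0,0]]' --claw '[0,0,0,0,0,0,0,0,0,0]'

```text
time_s: 20.2
tcp_pos: [0.4941, 0.0438, 0.0425]
eef_rot: [-165.0, 0.0, 176.5]
contact_force: [-0.1, -0.8, -1.4]
gripper_width: 0.0197
gripper_force: 7.0
```

Call:
jog_arm --travel '[[-0.001,0,0],[-0.002,0,0],[-0.003,0,0],[-0.004,0,0],[-0.005,0,0],[-0.006,0,0],[-0.006,0,0],[-0.006,0,0],[-0.006,0,0],[-0.006,0,0]]' --dr '[[0,0,0],[0,0,0],[0,0,0],[0,0,0],[0,0,0],[0,0,0],[0,0,0],[0,0,0],[0,0,0],[0,0,0]]' --claw '[0,0,0,0,0,0,0,0,0,0]'

```text
time_s: 21.45
tcp_pos: [0.4971, 0.0436, 0.0425]
eef_rot: [-165.0, 0.0, 176.5]
contact_force: [-0.4, 1.3, -1.3]
gripper_width: 0.0199
gripper_force: 7.0
```

Call:
jog_arm --travel '[[-0.001,0,0],[-0.002,0,0],[-0.003,0,0],[-0.004,0,0],[-0.005,0,0],[-0.006,0,0],[-0.006,0,0],[-0.006,0,0],[-0.006,0,0],[-0.006,0,0]]' --dr '[[0,0,0],[0,0,0],[0,0,0],[0,0,0],[0,0,0],[0,0,0],[0,0,0],[0,0,0],[0,0,0],[0,0,0]]' --claw '[0,0,0,0,0,0,0,0,0,0]'

```text
time_s: 22.7
tcp_pos: [0.5001, 0.0434, 0.0425]
eef_rot: [-165.0, 0.0, 176.5]
contact_force: [-0.3, -0.3, -1.6]
gripper_width: 0.0202
gripper_force: 7.0
```

Run:
```python
from h import *
where()
```

```text
t 22.7 tip x,s,n [24.02 26.01 -2.66] F x,s,n [-0.23 -1.07 -1.18] M [0.94 0.01 0.04] phi [ 3.002e+01 -1.000e-02  1.000e-02] w 0.020150689527925914
```

Call:
jog_arm --travel '[[-0.001,0,0],[-0.002,0,0],[-0.003,0,0],[-0.004,0,0],[-0.005,0,0],[-0.006,0,0],[-0.006,0,0],[-0.006,0,0],[-0.006,0,0],[-0.006,0,0]]' --dr '[[0,0,0],[0,0,0],[0,0,0],[0,0,0],[0,0,0],[0,0,0],[0,0,0],[0,0,0],[0,0,0],[0,0,0]]' --claw '[0,0,0,0,0,0,0,0,0,0]'

```text
time_s: 23.95
tcp_pos: [0.5031, 0.0432, 0.0425]
eef_rot: [-165.0, 0.0, 176.5]
contact_force: [0.8, -1.0, -2.2]
gripper_width: 0.0204
gripper_force: 7.0
```

Call:
jog_arm --travel '[[-0.001,0,0],[-0.002,0,0],[-0.003,0,0],[-0.004,0,0],[-0.005,0,0],[-0.006,0,0],[-0.006,0,0],[-0.006,0,0],[-0.006,0,0],[-0.006,0,0]]' --dr '[[0,0,0],[0,0,0],[0,0,0],[0,0,0],[0,0,0],[0,0,0],[0,0,0],[0,0,0],[0,0,0],[0,0,0]]' --claw '[0,0,0,0,0,0,0,0,0,0]'

```text
time_s: 25.2
tcp_pos: [0.504, 0.0419, 0.0418]
eef_rot: [-164.9, -0.2, 176.4]
contact_force: [-8.0, 0.8, -1.5]
gripper_width: 0.0195
gripper_force: 7.0
```

```bash
cat >> h.py <<'E'
def flip(phi,x,nb=-1.5,sb=25):
    f=np.radians(phi); a=max(1.0,(10*np.sin(f)/.866-20*np.cos(f))/2)
    return tip2tool(np.array([x,a*.866+sb*np.cos(f)-nb*np.sin(f),a*.5+sb*np.sin(f)+nb*np.cos(f)])/1e3,phi)
E
python3 - <<'E'
from h import *
where(); plan([slot(30,26,-2.7)]); print(); 
plan([slot(26.5,26,-2.7),flip(30,26.5)]+[flip(p,26.5) for p in (33,36.5,40.5,44.5,48.5,52.5,56)])
E
```

```text
t 25.2 tip x,s,n [28.01 24.07 -3.  ] F x,s,n [-7.98 -0.52 -1.47] M [ 1.25  2.67 -0.64] phi [29.9   0.18 -0.08] w 0.019533132021417387
[-0.048, 0.0, -0.0] [0.0, 0.0, 0.0]

[0.007, 0.0, -0.0] [0.0, 0.0, 0.0]
[0.007, -0.0017, -0.0017] [0.0, 0.0, 0.0]
[0.007, -0.0015, -0.0037] [-0.0083, 0.0, 0.0]
[0.007, -0.0014, -0.006] [-0.018, 0.0, 0.0]
[0.007, -0.0015, -0.0086] [-0.0291, 0.0, 0.0]
[0.007, -0.0018, -0.0112] [-0.0402, 0.0, 0.0]
[0.007, -0.0022, -0.0138] [-0.0513, 0.0, 0.0]
[0.007, -0.0028, -0.0164] [-0.0625, 0.0, 0.0]
[0.007, -0.0035, -0.0186] [-0.0722, 0.0, 0.0]
```

Call:
jog_arm --travel '[[0.003,0,0],[0.007,0,0],[0.007,0,0],[0.007,-0.0017,-0.0017],[0.007,-0.0015,-0.0037],[0.007,-0.0014,-0.006],[0.007,-0.0015,-0.0086],[0.007,-0.0018,-0.0112],[0.007,-0.0022,-0.0138],[0.007,-0.0022,-0.0138]]' --dr '[[0,0,0],[0,0,0],[0,0,0],[0,0,0],[-0.0083,0,0],[-0.018,0,0],[-0.0291,0,0],[-0.0402,0,0],[-0.0513,0,0],[-0.0513,0,0]]' --claw '[0,0,0,0,0,0,0,0,0,0]' --newtons 60

```text
time_s: 26.45
tcp_pos: [0.5033, 0.0433, 0.05]
eef_rot: [176.5, 0.1, 176.4]
contact_force: [0.9, -0.4, -1.1]
gripper_width: 0.019
gripper_force: 60.0
```

```bash
rm cmd.json
python3 - <<'E'
from h import *
where(); c=r.capture("side"); save(c,"s3.png",(210,170,310,245),5)
p,q=flip(48.5,26.5); json.dump([p.tolist(),q.as_quat().tolist()],open("cmd.json","w"))
plan([flip(p,26.5) for p in (52,56,60,64,68,71,74,77,79)])
E
```

```text
t 26.45 tip x,s,n [27.14 24.7   7.6 ] F x,s,n [ 0.93 -0.83 -0.84] M [-0.1   0.06  0.04] phi [48.53 -0.07 -0.12] w 0.01904166381374138
[0.0, 0.0002, -0.0023] [-0.0097, -0.0, -0.0]
[0.0, 0.0002, -0.0049] [-0.0208, -0.0, -0.0]
[0.0, 0.0001, -0.0076] [-0.0319, -0.0, -0.0]
[-0.0, -0.0002, -0.0102] [-0.0431, -0.0, -0.0]
[-0.0, 0.0004, -0.0133] [-0.0542, -0.0, -0.0]
[0.0, 0.001, -0.0157] [-0.0625, -0.0, -0.0]
[-0.0, 0.0014, -0.0182] [-0.0708, -0.0, -0.0]
[-0.0, 0.0018, -0.0205] [-0.0792, -0.0, -0.0]
[0.0, 0.002, -0.0221] [-0.0847, -0.0, -0.0]
```

View pics/s3.png

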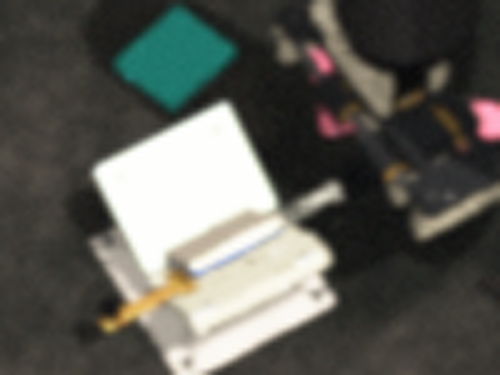

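Call:
jog_arm --travel '[[0,0.0002,-0.0023],[0,0.0002,-0.0049],[0,0.0001,-0.0076],[0,-0.0002,-0.0102],[0,0.0004,-0.0133],[0,0.001,-0.0157],[0,0.0014,-0.0182],[0,0.0018,-0.0205],[0,0.002,-0.0221],[0,0.002,-0.0221]]' --dr '[[-0.0097,0,0],[-0.0208,0,0],[-0.0319,0,0],[-0.0431,0,0],[-0.0542,0,0],[-0.0625,0,0],[-0.0708,0,0],[-0.0792,0,0],[-0.0847,0,0],[-0.0847,0,0]]' --claw '[0,0,0,0,0,0,0,0,0,0]'

```text
time_s: 27.75
tcp_pos: [0.5021, 0.0437, 0.0597]
eef_rot: [146.1, -0.1, 176.5]
contact_force: [-0.1, -0.9, -1.2]
gripper_width: 0.0191
gripper_force: 60.0
```

Run:
```python
from h import *
where(); c=r.capture("side"); save(c,"s4.png",(210,170,310,245),5)
plan([flip(p,26.5) for p in (80,81,82,83,84,85,86,87)])
```

```text
t 27.75 tip x,s,n [26.06 20.06 17.14] F x,s,n [-0.05 -1.42 -0.56] M [-2.16  0.19  0.07] phi [ 7.889e+01  1.400e-01 -3.000e-02] w 0.019070638202790653
[0.0, 0.0004, -0.0006] [-0.0028, -0.0, -0.0]
[0.0, 0.0009, -0.0013] [-0.0056, -0.0, -0.0]
[-0.0, 0.0013, -0.0019] [-0.0084, -0.0, -0.0]
[0.0, 0.0017, -0.0025] [-0.0111, -0.0, -0.0]
[-0.0, 0.0021, -0.0032] [-0.0139, -0.0, -0.0]
[-0.0, 0.0025, -0.0038] [-0.0167, -0.0, -0.0]
[0.0, 0.0028, -0.0044] [-0.0195, -0.0, -0.0]
[-0.0, 0.0032, -0.0051] [-0.0222, -0.0, -0.0]
```

View pics/s4.png

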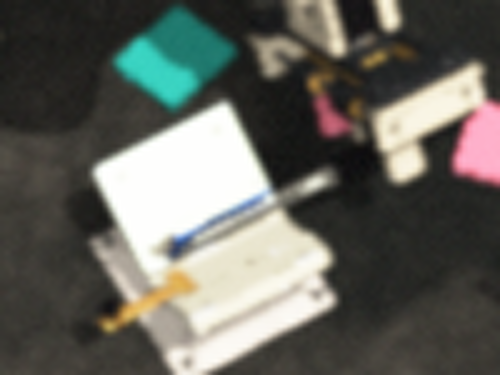

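Coupon stands almost on edge against the blade (blue line near (220,220)); continue through the toppling angle.

Call:
jog_arm --travel '[[0,0.0004,-0.0006],[0,0.0009,-0.0013],[0,0.0013,-0.0019],[0,0.0017,-0.0025],[0,0.0021,-0.0032],[0,0.0025,-0.0038],[0,0.0028,-0.0044],[0,0.0032,-0.0051],[0,0.0032,-0.0051],[0,0.0032,-0.0051]]' --dr '[[-0.0028,0,0],[-0.0056,0,0],[-0.0084,0,0],[-0.0111,0,0],[-0.0139,0,0],[-0.0167,0,0],[-0.0195,0,0],[-0.0222,0,0],[-0.0222,0,0],[-0.0222,0,0]]' --claw '[0,0,0,0,0,0,0,0,0,0]'

```text
time_s: 29.05
tcp_pos: [0.5027, 0.0441, 0.0635]
eef_rot: [138.0, 0.0, 176.5]
contact_force: [0.4, -0.1, -0.9]
gripper_width: 0.0193
gripper_force: 60.0
```

Run:
```python
from h import *
where(); c=r.capture("side"); save(c,"s5.png",(210,170,310,245),5)
```

```text
t 29.05 tip x,s,n [26.53 20.03 20.16] F x,s,n [ 0.38 -0.5  -0.77] M [-2.53  0.16  0.03] phi [86.96 -0.   -0.  ] w 0.019273870510688167
```

View pics/s5.png

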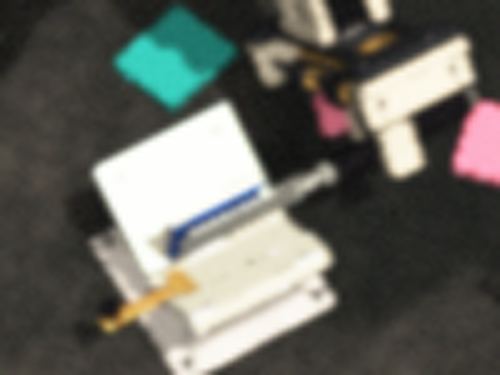

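Run:
```python
from h import *
where(); plan([flip(p,26.5) for p in (88,89,90,91,92,93,94)])
```

```text
t 29.1 tip x,s,n [26.55 20.22 20.21] F x,s,n [-0.09  0.44 -1.15] M [-2.5   0.16  0.07] phi [ 8.696e+01 -1.000e-02  1.000e-02] w 0.018997046639742565
[-0.0, 0.0004, -0.0005] [-0.0028, -0.0, -0.0]
[-0.0, 0.0008, -0.0011] [-0.0056, -0.0, -0.0]
[0.0, 0.0012, -0.0017] [-0.0084, -0.0, -0.0]
[-0.0, 0.0016, -0.0023] [-0.0112, -0.0, -0.0]
[-0.0, 0.0019, -0.0029] [-0.0139, -0.0, -0.0]
[-0.0, 0.0023, -0.0035] [-0.0167, -0.0, -0.0]
[-0.0, 0.0026, -0.0041] [-0.0195, -0.0, -0.0]
```

Call:
jog_arm --travel '[[0,0.0004,-0.0005],[0,0.0008,-0.0011],[0,0.0012,-0.0017],[0,0.0016,-0.0023],[0,0.0019,-0.0029],[0,0.0023,-0.0035],[0,0.0026,-0.0041],[0,0.0026,-0.0041],[0,0.0026,-0.0041],[0,0.0026,-0.0041]]' --dr '[[-0.0028,0,0],[-0.0056,0,0],[-0.0084,0,0],[-0.0112,0,0],[-0.0139,0,0],[-0.0167,0,0],[-0.0195,0,0],[-0.0195,0,0],[-0.0195,0,0],[-0.0195,0,0]]' --claw '[0,0,0,0,0,0,0,0,0,0]'

```text
time_s: 30.35
tcp_pos: [0.5027, 0.0439, 0.0661]
eef_rot: [131.0, 0.0, 176.5]
contact_force: [0.1, -0.1, -1.6]
gripper_width: 0.0193
gripper_force: 60.0
```

Run:
```python
from h import *
where(); c=r.capture("side"); save(c,"s6.png",(210,170,310,245),5)
p=c["pixels"].astype(int)[170:245,210:310]; b=(p[...,2]-p[...,0]>40)&(p[...,2]-p[...,1]>25); print("blue px",b.sum(),np.argwhere(b).mean(0) if b.any() else "")
print(p[38:50:2,35:60:3].tolist()) if b.sum()<150 else 0
```

```text
t 30.35 tip x,s,n [26.57 18.99 21.94] F x,s,n [ 0.12 -0.89 -1.3 ] M [-2.86  0.21 -0.03] phi [ 9.398e+01 -3.000e-02  2.000e-02] w 0.01928667907534238
blue px 52 [41.09615385 41.48076923]
[[[254, 254, 253], [253, 254, 251], [252, 251, 246], [183, 193, 224], [47, 78, 145], [107, 117, 133], [183, 181, 167], [157, 154, 139], [130, 126, 115]], [[251, 252, 246], [246, 244, 236], [122, 140, 189], [43, 69, 127], [117, 123, 135], [157, 154, 144], [153, 149, 136], [134, 132, 119], [56, 55, 50]], [[232, 230, 224], [84, 104, 152], [58, 77, 127], [134, 135, 136], [154, 152, 137], [155, 151, 139], [187, 181, 163], [180, 175, 153], [42, 41, 38]], [[59, 82, 132], [84, 97, 132], [141, 141, 135], [149, 147, 134], [163, 159, 148], [204, 199, 180], [239, 236, 218], [227, 223, 198], [83, 80, 71]], [[58, 77, 120], [145, 144, 135], [151, 148, 134], [162, 159, 145], [229, 225, 203], [240, 237, 220], [233, 230, 208], [232, 228, 206], [206, 199, 177]], [[90, 100, 121], [155, 151, 139], [188, 187, 176], [241, 239, 230], [238, 235, 216], [233, 229, 207], [232, 228, 205], [234, 230, 209], [231, 227, 204]]]
```

View pics/s6.png

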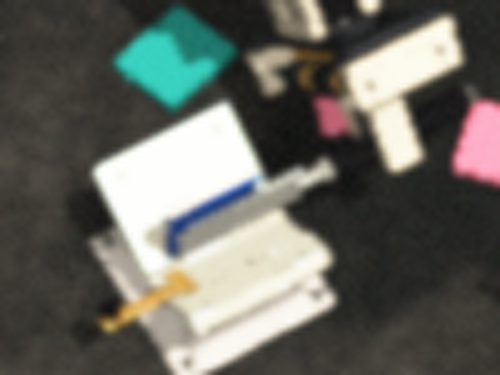

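Run:
```python
from h import *
c=r.capture("side"); pickle.dump(c,open("s7.pkl","wb")); W=cloud(c); p=c["pixels"].astype(int)
b=(p[...,2]-p[...,0]>35)&(p[...,2]-p[...,1]>20); b[:170]=0;b[245:]=0;b[:,:225]=0;b[:,285:]=0
Q=rot([0,0,YC]).inv().apply(W[b]-OC)*1e3
print(len(Q)); print(np.c_[np.argwhere(b),Q][::3].round(1))
# columns through blade: pixel rows along col 255 region
Q=rot([0,0,YC]).inv().apply((W-OC).reshape(-1,3)).reshape(W.shape)*1e3
for u in(248,254,260): print(u,[(v,*Q[v,u].round(0).astype(int)) for v in range(196,228,2)])
```

```text
56
[[206.  258.  -23.6   3.2  66.3]
 [207.  256.  -15.5   3.8  67.4]
 [207.  259.  -29.    1.2  52.3]
 [208.  255.  -11.8   3.4  63.5]
 [208.  258.  -25.    1.3  49.2]
 [209.  254.   -7.2   4.8  62.9]
 [209.  257.  -18.3   5.9  55. ]
 [210.  253.   -3.4   4.5  59.1]
 [210.  256.  -15.7   3.9  47.6]
 [211.  251.    4.6   5.   60.2]
 [211.  254.   -8.4   2.9  45.7]
 [212.  250.    7.6   3.5  53.9]
 [213.  246.   23.7   4.7  63. ]
 [213.  249.   11.7   3.9  51.4]
 [214.  245.   28.4   6.2  62.8]
 [214.  248.   15.2   3.2  46.6]
 [215.  246.   21.4   0.4  41.1]
 [217.  244.   30.8   3.3  40.3]
 [219.  244.   31.2   3.6  27.2]]
248 [(196, np.int64(-23), np.int64(-63), np.int64(39)), (198, np.int64(-22), np.int64(-60), np.int64(31)), (200, np.int64(-17), np.int64(-52), np.int64(34)), (202, np.int64(-15), np.int64(-49), np.int64(25)), (204, np.int64(-10), np.int64(-40), np.int64(29)), (206, np.int64(-8), np.int64(-38), np.int64(20)), (208, np.int64(-5), np.int64(-31), np.int64(19)), (210, np.int64(12), np.int64(-2), np.int64(64)), (212, np.int64(15), np.int64(4), np.int64(61)), (214, np.int
[... 1328 characters left out ...]
204, np.int64(-33), np.int64(1), np.int64(68)), (206, np.int64(-9223372036854775808), np.int64(-9223372036854775808), np.int64(-9223372036854775808)), (208, np.int64(-32), np.int64(3), np.int64(46)), (210, np.int64(-31), np.int64(6), np.int64(38)), (212, np.int64(-29), np.int64(9), np.int64(31)), (214, np.int64(-33), np.int64(3), np.int64(4)), (216, np.int64(-28), np.int64(11), np.int64(6)), (218, np.int64(-23), np.int64(20), np.int64(10)), (220, np.int64(-19), np.int64(26), np.int64(9)), (222, np.int64(-11), np.int64(39), np.int64(22)), (224, np.int64(-6), np.int64(47), np.int64(27)), (226, np.int64(0), np.int64(57), np.int64(34))]<stdin>:8: RuntimeWarning: invalid value encountered in cast
```

Run:
```python
from h import *
plan([flip(94,26.5,-3.5,25),flip(94,26.5,-3.5,38)]+[flip(p,26.5,-1.5,38) for p in (95,97,99,101,103,105)])
print(cmd()[0])
```

```text
[-0.0, 0.0028, 0.0029] [0.0, -0.0, -0.0]
[-0.0, 0.0212, -0.0155] [0.0, -0.0, -0.0]
[-0.0, 0.0184, -0.0192] [-0.0028, -0.0, -0.0]
[-0.0, 0.0185, -0.0209] [-0.0083, -0.0, -0.0]
[-0.0, 0.0185, -0.0226] [-0.0139, -0.0, -0.0]
[0.0, 0.0184, -0.0243] [-0.0194, -0.0, -0.0]
[-0.0, 0.0182, -0.026] [-0.025, -0.0, -0.0]
[-0.0, 0.0179, -0.0276] [-0.0305, -0.0, -0.0]
[0.50234666 0.03926836 0.08176561]
```

Call:
jog_arm --travel '[[0,0.0028,0.0029],[0,0.012,-0.0063],[0,0.0212,-0.0155],[0,0.0184,-0.0192],[0,0.0185,-0.0209],[0,0.0185,-0.0226],[0,0.0184,-0.0243],[0,0.0182,-0.026],[0,0.0179,-0.0276],[0,0.0179,-0.0276]]' --dr '[[0,0,0],[0,0,0],[0,0,0],[-0.0028,0,0],[-0.0083,0,0],[-0.0139,0,0],[-0.0194,0,0],[-0.025,0,0],[-0.0305,0,0],[-0.0305,0,0]]' --claw '[0,0,0,0,0,0,0,0,0,0]'

```text
time_s: 31.7
tcp_pos: [0.5022, 0.0388, 0.081]
eef_rot: [120.0, -0.1, 176.5]
contact_force: [-0.7, 0.4, -1.2]
gripper_width: 0.0191
gripper_force: 60.0
```

Run:
```python
from h import *
where(); c=r.capture("side"); save(c,"s8.png",(210,170,310,245),5); pickle.dump(c,open("s8.pkl","wb"));W=cloud(c)
p=c["pixels"].astype(int); b=(p[...,2]-p[...,0]>35)&(p[...,2]-p[...,1]>20); b[:170]=0;b[245:]=0;b[:,:225]=0;b[:,285:]=0
Q=rot([0,0,YC]).inv().apply(W[b]-OC)*1e3; print(len(Q),np.percentile(Q,[5,50,95],axis=0).round(1).tolist())
```

```text
t 31.7 tip x,s,n [26.39 18.37 35.68] F x,s,n [-0.69 -0.31 -1.24] M [-3.37  0.21  0.01] phi [ 1.0504e+02  9.0000e-02 -6.0000e-02] w 0.01911202093560733
211 [[-28.8, -30.0, 8.1], [3.7, -18.3, 38.0], [31.1, 5.7, 53.4]]
```

```bash
cat > blue.py <<'E'
from h import *
where(); c=r.capture("side"); W=cloud(c)
p=c["pixels"].astype(int); b=(p[...,2]-p[...,0]>35)&(p[...,2]-p[...,1]>20); b[:170]=0;b[245:]=0;b[:,:225]=0;b[:,285:]=0
b=cv2.erode(b.astype(np.uint8),np.ones((3,3)))>0
Q=rot([0,0,YC]).inv().apply(W[b]-OC)*1e3; Q=Q[np.isfinite(Q[:,0])]; print(len(Q),np.percentile(Q,[2,50,98],axis=0).round(1).tolist())
ce=np.median(Q,0); n=np.linalg.svd(Q-ce)[2][2]; print("normal",(n*np.sign(n[2])).round(3))
E
python3 blue.py
python3 - <<'E'
from h import *
plan([flip(105,-20,-1.5,38),flip(105,-135,-1.5,38)])
E
```

```text
t 31.75 tip x,s,n [26.5  18.8  35.94] F x,s,n [ 1.41 -0.85 -1.82] M [-3.28  0.26 -0.04] phi [ 1.0499e+02  5.0000e-02 -3.0000e-02] w 0.01918671748649589
109 [[-28.1, -41.1, 12.4], [1.6, -32.5, 30.8], [28.3, 1.2, 39.9]]
normal [-0.027  0.483  0.875]
[0.093, 0.0, -0.0] [-0.0, -0.0, -0.0]
[0.323, 0.0, -0.0] [-0.0, -0.0, -0.0]
```

Run:
```python
from h import *
p,q=flip(105,26.5,-1.5,38); json.dump([p.tolist(),q.as_quat().tolist()],open("cmd.json","w"))
g=rot([180,0,181]); plan([(p+[0,0,.06],q),(p+[0,0,.12],q),(p+[0,0,.18],q),([.48,-.0,.28],g),([.473,-.315,.28],g)])
```

```text
[-0.0, 0.1039, -0.06] [0.0, 0.0, 0.0]
[-0.0, 0.2078, -0.12] [0.0, 0.0, 0.0]
[-0.0, 0.3118, -0.18] [0.0, 0.0, 0.0]
[0.0398, 0.3028, -0.2684] [0.1666, 0.0065, -0.0113]
[0.0156, -0.0121, -0.8138] [0.1666, 0.0065, -0.0113]
```

Call:
jog_arm --travel '[[0,0.1039,-0.06],[0,0.2078,-0.12],[0,0.3118,-0.18],[0.0398,0.3028,-0.2684],[0.0156,-0.0121,-0.8138],[0.0156,-0.0121,-0.8138],[0.0156,-0.0121,-0.8138],[0.0156,-0.0121,-0.8138],[0.0156,-0.0121,-0.8138],[0.0156,-0.0121,-0.8138]]' --dr '[[0,0,0],[0,0,0],[0,0,0],[0.1666,0.0065,-0.0113],[0.1666,0.0065,-0.0113],[0.1666,0.0065,-0.0113],[0.1666,0.0065,-0.0113],[0.1666,0.0065,-0.0113],[0.1666,0.0065,-0.0113],[0.1666,0.0065,-0.0113]]' --claw '[0,0,0,0,0,0,0,0,0,0]'

```text
time_s: 33.05
tcp_pos: [0.4723, -0.3154, 0.2803]
eef_rot: [-179.9, -0.0, -179.0]
contact_force: [-0.7, 1.7, -1.4]
gripper_width: 0.0189
gripper_force: 60.0
```

```bash
python3 blue.py
python3 - <<'E'
from h import *
s=r.get_state(); print(s["tcp_pos"],s["eef_rot"],s["contact_force"])
c=wrist(); T=c["tool"]; Q=(cloud(c)-T[:3,3])@T[:3,:3]; v,u=np.mgrid[0:384,0:512]
m=(abs(Q[...,1]-.0017)<.004)&(Q[...,2]<-.02)&(Q[...,2]>-.038)&(Q[...,0]>.015)&(Q[...,0]<.066)&(v>100)
A=Q[m]; g=np.polyfit(A[:,0],A[:,2],1); h=np.polyfit(A[:,0],A[:,1],1); print(m.sum(),"slope",np.degrees(g[0]).round(2),"z0",g[1].round(4),"yslope",np.degrees(h[0]).round(2),"xmax",Q[(abs(Q[...,1]-.003)<.004)&(Q[...,2]<-.02)&(Q[...,2]>-.038)][:,0].max().round(4))
E
```

```text
t 33.05 tip x,s,n [  17.57 -159.44  379.6 ] F x,s,n [-0.8   0.74 -2.03] M [ 0.14  0.06 -0.05] phi [4.488e+01 1.000e-02 4.510e+00] w 0.018878981330639217
236 [[-29.2, -42.0, 10.0], [-0.7, -21.1, 24.3], [26.7, -1.0, 38.4]]
normal [0.016 0.517 0.856]
[ 0.47248103 -0.31457113  0.28011235] [ 1.79993842e+02  1.52397302e-03 -1.78997629e+02] [ 1.01391358 -0.17106041 -1.71765779]
1767 slope -0.12 z0 -0.0283 yslope 0.02 xmax 0.0733
```

Run:
```python
from h import *
g=rot([180,0,181]); plan([([.473,-.315,.10],g),([.473,-.315,.07],g),([.473,-.315,.0615],g)])
```

```text
[0.0, 0.0001, 0.36] [-0.0, 0.0, 0.0]
[0.0, 0.0001, 0.42] [-0.0, 0.0, 0.0]
[0.0, 0.0001, 0.437] [-0.0, 0.0, 0.0]
```

Call:
jog_arm --travel '[[0,0,0.1],[0,0,0.2],[0,0,0.3],[0,0,0.36],[0,0,0.39],[0,0,0.41],[0,0,0.42],[0,0,0.43],[0,0,0.437],[0,0,0.437]]' --dr '[[0,0,0],[0,0,0],[0,0,0],[0,0,0],[0,0,0],[0,0,0],[0,0,0],[0,0,0],[0,0,0],[0,0,0]]' --claw '[0,0,0,0,0,0,0,0,0,0]'

```text
time_s: 34.4
tcp_pos: [0.4731, -0.3151, 0.0617]
eef_rot: [-180.0, 0.0, -179.0]
contact_force: [0.3, -0.0, -1.4]
gripper_width: 0.0193
gripper_force: 60.0
```

Call:
jog_arm --travel '[[0,0,0.0005],[0,0,0.001],[0,0,0.0014],[0,0,0.0014],[0,0,0.0014],[0,0,0.0014],[0,0,0.0014],[0,0,0.0014],[0,0,0.0014],[0,0,0.0014]]' --dr '[[0,0,0],[0,0,0],[0,0,0],[0,0,0],[0,0,0],[0,0,0],[0,0,0],[0,0,0],[0,0,0],[0,0,0]]' --claw '[0,0,0,0,0,0,0.1,0.3,0.6,1]' --newtons 10

```text
time_s: 35.65
tcp_pos: [0.473, -0.315, 0.0607]
eef_rot: [-180.0, 0.0, -179.0]
contact_force: [0.9, -0.0, -0.3]
gripper_width: 0.0409
gripper_force: 0.0
```

Released. Open fully, then lift to look.

Call:
jog_arm --travel '[[0,0,0],[0,0,0],[0,0,0],[0,0,0],[0,0,-0.08],[0,0,-0.2],[0,0,-0.3],[0,0,-0.378],[0,0,-0.378],[0,0,-0.378]]' --dr '[[0,0,0],[0,0,0],[0,0,0],[0,0,0],[0,0,0],[0,0,0],[0,0,0],[0,0,0],[0,0,0],[0,0,0]]' --claw '[1,1,1,1,1,1,1,1,1,1]'

```text
time_s: 36.9
tcp_pos: [0.4727, -0.3146, 0.2494]
eef_rot: [-180.0, -0.0, -179.0]
contact_force: [0.6, 0.4, -0.4]
gripper_width: 0.0876
gripper_force: 0.0
```

```bash
python3 blue.py
python3 - <<'E'
from h import *
c=wrist(); print(c["tool"][:3,3]); W=cloud(c); v,u=np.mgrid[0:384,0:512]
roi=(u>232)&(u<295)&(v>100)&(v<230)&(W[...,2]>.06)
n=roi&((W[...,1]<-.327)|(W[...,1]>-.300)); N=W[n]
for lo,hi in((.38,.45),(.47,.56)):
    k=N[(N[:,0]>lo)&(N[:,0]<hi)]; print("notch",len(k),np.percentile(k[:,0],[5,95]).round(4),k.mean(0).round(4))
m=roi&(abs(W[...,1]+.3135)<.005); print("handle x",np.percentile(W[m][:,0],[0,1]))
for a in np.arange(.40,.53,.015):
    k=m&(abs(W[...,0]-a)<.006); print(round(a,3),W[k][:,2].mean().round(4),end=" ")
P=W[roi&(W[...,2]>.08)&(W[...,0]>.432)&(W[...,0]<.497)]; print("axis",np.polyfit(P[:,0]-.472,P[:,1],1))
b=(u>240)&(u<290)&(v>225)&(v<300)&(W[...,2]>.055)&(W[...,2]<.1)
for vv in (236,246,256,286): q=b&(v==vv); print(vv,W[q].mean(0).round(4),W[q][:,1].min().round(4),W[q][:,1].max().round(4))
E
```

```text
t 36.9 tip x,s,n [  17.86 -174.29  352.6 ] F x,s,n [ 0.56  0.22 -0.58] M [ 0.03 -0.05  0.01] phi [44.99  0.    4.48] w 0.08760930820517261
236 [[-29.2, -40.9, 10.3], [-0.4, -21.4, 24.1], [26.9, -0.3, 38.3]]
normal [0.008 0.506 0.863]
[ 0.47243791 -0.31460068  0.24884689]
notch 218 [0.419  0.4281] [ 0.4234 -0.3144  0.0844]
notch 199 [0.5023 0.5116] [ 0.5067 -0.3113  0.0839]
handle x [0.3996389  0.40049212]
0.4 0.0861 0.415 0.0895 0.43 0.0895 0.445 0.0896 0.46 0.0896 0.475 0.0896 0.49 0.0896 0.505 0.0894 0.52 0.088 axis [ 0.01818838 -0.31329247]
236 [ 0.5532 -0.3115  0.0819] -0.3221 -0.3011
246 [ 0.5672 -0.3112  0.0817] -0.322 -0.3007
256 [ 0.5812 -0.311   0.082 ] -0.3219 -0.3003
286 [ 0.6249 -0.3089  0.0831] -0.3188 -0.2993
```

```bash
python3 -c "
from plant import r; print(r.close_job())"
```

```text
the job is handed in; nothing more can be done
None
```

The coupon lies blue face up on the right leaf, its centre about 31 mm up by the side camera (3 mm below the stated 34 mm). The blade touched the backstop at about 8 N, the spatula is back in both notches, and the job was handed in at about 37 s of the 61 s allowed.

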